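Load a bookbinder's dowel jig and weight it down

ROBOT

A 6-joint arm with a two-finger parallel gripper is mounted at the origin on the work surface. World frame = base frame: x ahead of the robot, y to its left, z up, the work surface at z = 0. Lengths are in m, angles in degrees, forces in N, time in s.
With the tool pointing down it reaches from about 0.3 to 0.775 m from the base axis. Payload 14.6 kg.
Tool frame: the origin (TCP) lies at the very end of the fingers, on their centre line; the grasp point (between the pads) lies 19 mm behind it; z points along the fingers, y is the direction in which the jaws open and shut (so a half turn about z gives the same grasp; the last joint's range is limited). The gripper opens to 94 mm and grips with 3 to 60 N. Pads are 16 mm wide; open, the fingers measure 119 mm over their backs; the gripper's body (75 mm by 177 mm) begins 78 mm behind the grasp point.
Start: joints at [-67.701, 17.183, 87.147, -0, 75.671, -3.816], TCP at [0.242, -0.494, 0.205] pointing down, gripper open.
Joint ranges: [-173.82, 173.82], [-45.26, 126.66], [13.44, 144.39], [-59.66, 239.66], [0, 175.72], [-146.38, 146.38]. Speed limits (degrees/s): [127.2, 127.2, 147.25, 180, 180, 180].

INTERFACE

Orientations are given as a 3x3 rotation matrix whose columns are the frame's x, y, z axes.
In Python, from cell import arm gives the robot as it stands.
- The arm moves only by the shell command python3 -m handwheel 'ROWS' [OPENING] [FORCE]. ROWS is JSON, a list that holds one entry, the list of rows, each a list of 6 numbers: the shift along the tool's x, y, z in mm, then the turn, a rotation vector about the tool's x, y, z in degrees. In form: [[[dx, dy, dz, rx, ry, rz], ...]]. A call has 1 to 8 rows; each row shifts and turns the commanded pose from where the row before left it, along the tool's axes as they then stand; what a row does not reach is not made up. A row lasts 1/10 s, in which the tool goes at most 50 mm and 8.59 degrees, less where a joint would pass 70% of its speed; a pose out of reach is approached as far as the arm can. A call is refused whole if a number of a shift passes 50 or a number of a turn 8.59, either way. A call with a gripper value outside its range is refused whole. OPENING is the closure in counts, from 0 (fully open) to 255 (shut), set as the call begins (- or left out, the last holds). The fingers move at their own pace and stop on an object; FORCE is the grip in N (left out, the last holds). Time passes only in rows, so rows that do not move let the fingers close. It gives the time, the measured TCP pose, the force and the opening at its end, in the units of the state.
- arm.read_state(): the state, without advancing time (a new reading comes with each control period).
- arm.capture(name): name is "scene" or "top"; returns the picture (480x640x3 uint8, red, green, blue); there is no depth.
- arm.camera_info(name): a dict with "camera_matrix" (3x3 intrinsics, pixels), "R" (3x3) and "t" (3): a world point X has camera coordinates R X + t. Camera axes: x right, y down, z forward; pixel columns grow to the right and rows downward; lengths in m; the calibration is good to about 2 mm. A picture is of the moment at which its call begins. camera_info takes no time and is no camera call.
- arm.job_done(): hands the job in, once; it reports no verdict.
Trained networks look in the newest picture that a camera, given by its name, has taken for a name from the list of things; names that differ only in an ending like _2 or _b are one class to them, and where a whole thing is asked for, a point or a joint stands for the part that bears it (a point fixed in the world has none). Each returns a list of dicts, best first, with "p" (0 to 1); they miss things now and then, are a little off and sometimes report something else, mostly with a low value. They report only what shows in the picture. A call takes as long as a camera call. They do not tell look-alikes from the thing itself.
- arm.search_frame(camera, name): "bbox" ([left, top, width, height] in pixels, round what is visible of it).
The state is a dict: "time": time; "qpos": joint angles; "qvel": joint speeds; "joint_efforts": joint torques, N m; "position": TCP position; "orientation": TCP orientation; "wrist_force": force on the tool from outside, world axes, zero at the start; "ft_torque": the same for the moment, N m; "gripper_width": opening from 0.0 (shut) to 1.0 (fully open).
Only numpy, scipy, OpenCV 4.12 (cv2) and the standard library are available. Lean on these libraries where they do the work, as an engineer would, in place of code of your own. Each camera call takes 0.05 s, during which the arm holds its last target.

TASK

Take the pressing plate off the two dowels of the jig and park it flat on the grey felt pad, then slide every drilled wooden board on the bench onto both dowels so that they lie flat in one pile on the jig. Put the pressing plate back over the dowels, flat on top of the pile, and stand one round steel weight in each of its two pockets. Do not knock over the glue pot or the thread spool.

Things in the scene. Friction and masses are not known exactly. Their poses are not given: they have to be found in the camera images.
- jig_bed (a point): Jig, fixed: a steel base 240 x 76 x 8 mm with a wooden bed 196 x 36 mm (narrower than the boards, so fingers pass beside it). This point is the centre of the bed's top, 20 mm above the bench; x runs along the bed, z up. Two dowels, 12 mm in diameter, stand at x = -80 and +80 mm. Jig and felt pad may have swapped places.
- dowel1 (a point): Tip of the dowel at x = -80 mm, 77 mm above the bed; the last 13 mm taper from 12 to 5 mm in diameter.
- dowel2 (a point): Tip of the dowel at x = +80 mm, alike.
- pad: Grey felt pad, fixed, 230 (x) x 85 (y) x 3 mm: the parking place for the pressing plate. Origin at the centre of its underside, on the bench.
- plate_grip (a point): Pressing plate, loose, about 0.5 kg: metal slab 196 (x) x 56 (y) x 18 mm with an upright wooden grip block on its middle, 36 (x) x 16 (y) x 40 mm high. This point is on its centre line, 40 mm above the underside (22 mm above the slab). Through holes, 15 mm, at x = -80 and +80 mm; round pockets 38 mm wide, 12 mm deep at x = -45 and +45 mm. It starts home on the dowels, on the bed.
- pocket1 (a point): Centre of the floor of one pocket of the pressing plate (x = -45 mm), 6 mm above the plate's underside.
- pocket2 (a point): Centre of the floor of the other pocket (x = +45 mm), 6 mm above the plate's underside.
- weight1_c (a point): Round steel weight, loose, standing upright: 34 mm in diameter, 60 mm high, about 0.4 kg, its foot tapering to 27 mm over the last 8 mm. This point is its centre, 30 mm up; z is its axis.
- weight2_c (a point): The other round steel weight, alike.
- glue_pot: White glue pot, loose, about 72 mm wide and 55 mm high, standing on the bench. Origin under its centre. Bystander.
- spool: Thread spool, loose, 48 mm in diameter, 56 mm high, standing on its end. Origin under its centre. Bystander.
- board1_c (a point): Drilled wooden board, loose, 190 (x) x 50 (y) x 12 mm, about 80 g, lying flat; the two faces and ends are alike. This point is its centre, 6 mm up. Two through holes 15 mm in diameter at x = -80 and +80 mm. Two to four such boards are present; an absent one is given as None throughout.
- board2_c (a point): Drilled wooden board, loose, 190 (x) x 50 (y) x 12 mm, about 80 g, lying flat; the two faces and ends are alike. This point is its centre, 6 mm up. Two through holes 15 mm in diameter at x = -80 and +80 mm. Two to four such boards are present; an absent one is given as None throughout.
- board3_c (a point): Drilled wooden board, loose, 190 (x) x 50 (y) x 12 mm, about 80 g, lying flat; the two faces and ends are alike. This point is its centre, 6 mm up. Two through holes 15 mm in diameter at x = -80 and +80 mm. Two to four such boards are present; an absent one is given as None throughout.
- board4_c (a point): Drilled wooden board, loose, 190 (x) x 50 (y) x 12 mm, about 80 g, lying flat; the two faces and ends are alike. This point is its centre, 6 mm up. Two through holes 15 mm in diameter at x = -80 and +80 mm. Two to four such boards are present; an absent one is given as None throughout.
Not all that is in view belongs to the job. Leave any pink look-alike of the part that bears weight1_c alone. Leave any orange look-alike of the part that bears board4_c alone.

How it is judged:
By the outcome, as a careful person would: the job done as asked, in the order asked, and still so for the second after the job is handed in, with the robot touching nothing.
Of board1, board2, board3, board4 only 2 to 4 are there at a start; the rules pass over those that are not, and their reading is None.
At some moment in a run one of board1, board2, board3, board4 may be knocked a few centimetres aside while the robot is not near it.
Once in a run the grip may slacken for a moment while it holds something.
It also fails if it takes over 210 s, if anything falls off the work surface, if the arm or the gripper's body presses on something with over 40 N, if the wrist force passes 120 N, or if a joint passes its speed limit or range.

## Working session

There is one attempt and no reset: what is moved stays moved. The work goes in short steps, Python scripts to look and compute and a shell command to move; the robot and the scene stay as the last step left them, time stands still between calls to the robot, and variables do not carry over. Pictures are saved under pics/ and viewed, and the job is handed in when it is done.

```bash
ls; mkdir -p pics; python3 - <<'E'
from cell import arm
import cv2
s=arm.read_state();print(s)
for c in("scene","top"):
    im=arm.capture(c);cv2.imwrite(f"pics/{c}0.png",im[:,:,::-1]);i=arm.camera_info(c);print(c,i)
E
```

```text
pics
{'time': 0.0, 'qpos': array([-6.76990543e+01,  1.72153911e+01,  8.71807927e+01,  3.19209986e-04,
        7.56706211e+01, -3.81496593e+00]), 'qvel': array([ 0.00095598, -0.01253741,  0.0204432 ,  0.07183183,  0.1252325 ,
        0.02697592]), 'joint_efforts': array([-7.69614617e-04, -5.31814742e+01, -3.52738738e+01,  7.06952135e-02,
        2.44734687e-02, -1.14033664e-04]), 'position': array([ 0.24200853, -0.49359622,  0.20488497]), 'orientation': array([[ 8.97905992e-01,  4.40187050e-01, -4.37456623e-04],
       [ 4.40187259e-01, -8.97905345e-01,  1.08080420e-03],
       [ 8.29613717e-05, -1.16302340e-03, -9.99999320e-01]]), 'wrist_force': array([-0.11497182,  0.66825843, -0.72670756]), 'ft_torque': array([0.00883468, 0.00625973, 0.01313324]), 'gripper_width': 1.0012266409598318}
scene {'camera_matrix': array([[617.54591738,   0.        , 320.57558429],
       [  0.        , 617.54591738, 245.53129389],
       [  0.        ,   0.        ,   1.        ]]), 'R': array([[ 0.49056222,  0.87140446, -0.00172717],
       [ 0.46740525, -0.26480028, -0.84345311],
       [-0.73544615,  0.41295894, -0.53720003]]), 't': array([-0.21557716, -0.12404701,  1.68732936])}
top {'camera_matrix': array([[587.50710652,   0.        , 325.83456461],
       [  0.        , 587.50710652, 237.51473882],
       [  0.        ,   0.        ,   1.        ]]), 'R': array([[ 0.02179391, -0.99972257,  0.00893346],
       [-0.99586663, -0.02249619, -0.08799756],
       [ 0.08817412, -0.00697872, -0.99608063]]), 't': array([-0.01475243,  0.45859959,  1.58151438])}
```

View pics/scene0.png

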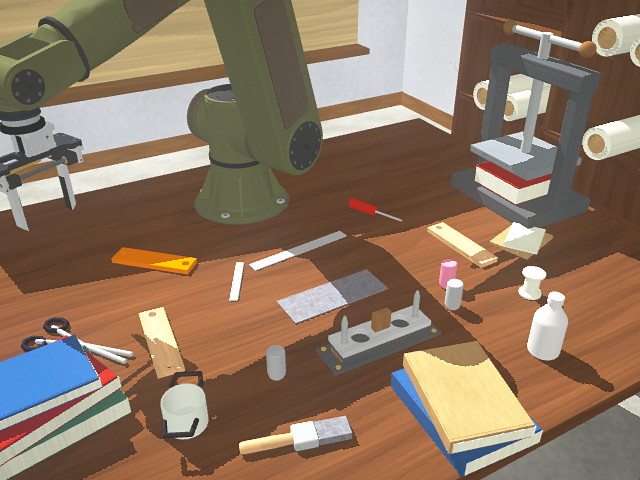

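View pics/top0.png

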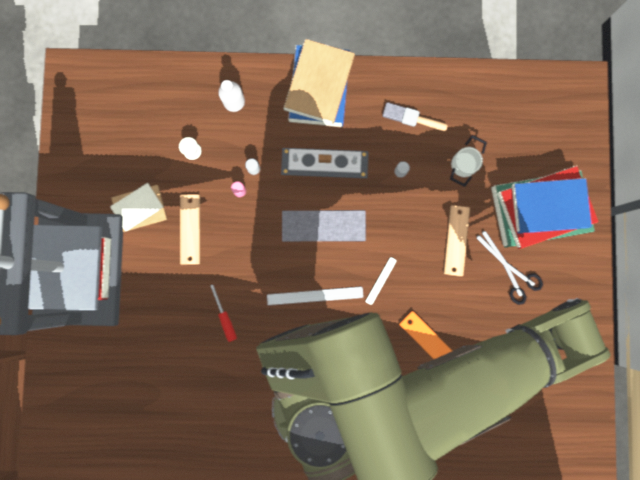

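```bash
cat > h.py <<'E'
import numpy as np, cv2
from cell import arm
def ray(c,u,v):
    i=arm.camera_info(c);R=np.array(i["R"]);t=np.array(i["t"]);d=R.T@np.linalg.inv(i["camera_matrix"])@np.array([u,v,1.]);return -R.T@t,d
def atz(c,u,v,z):
    o,d=ray(c,u,v);return o+d*(z-o[2])/d[2]
def tri(p1,p2):  # p=(cam,u,v)
    A=[];b=[]
    for p in(p1,p2):
        o,d=ray(*p);d=d/np.linalg.norm(d);M=np.eye(3)-np.outer(d,d);A.append(M);b.append(M@o)
    return np.linalg.lstsq(np.vstack(A),np.hstack(b),rcond=None)[0]
def proj(c,X):
    i=arm.camera_info(c);p=np.array(i["camera_matrix"])@(np.array(i["R"])@np.array(X)+np.array(i["t"]));return p[:2]/p[2]
def crop(im,x,y,w,h,s,fn):
    cv2.imwrite(fn,cv2.resize(im[y:y+h,x:x+w,::-1],None,fx=s,fy=s,interpolation=cv2.INTER_CUBIC))
E
python3 - <<'E'
from h import *
np.set_printoptions(precision=4,suppress=True)
T=arm.capture("top");S=arm.capture("scene")
for c in("top","scene"):
    for n in("board1_c","weight1_c","plate_grip","pad","glue_pot","spool","dowel1"):
        print(c,n,[([round(float(k)) for k in d["bbox"]],round(d["p"],2)) for d in arm.search_frame(c,n)][:6])
crop(T,270,130,160,60,5,"pics/t1.png");crop(T,165,180,60,100,6,"pics/t2.png");crop(T,425,190,60,100,6,"pics/t3.png")
crop(S,310,270,140,110,5,"pics/s1.png")
E
```

```text
top board1_c [([290, 150, 70, 26], 0.23)]
top weight1_c [([242, 160, 18, 14], 0.48), ([232, 184, 13, 13], 0.48)]
top plate_grip [([287, 151, 75, 21], 0.73)]
top pad [([281, 212, 85, 29], 0.64)]
top glue_pot [([452, 136, 38, 55], 0.96)]
top spool [([176, 139, 24, 20], 0.55), ([281, 145, 88, 33], 0.34)]
top dowel1 [([279, 148, 90, 29], 0.64)]
scene board1_c []
scene weight1_c [([445, 277, 20, 30], 0.83), ([441, 256, 16, 32], 0.65)]
scene plate_grip [([325, 306, 107, 54], 0.68)]
scene pad [([277, 271, 111, 55], 0.63)]
scene glue_pot [([161, 368, 46, 72], 0.69)]
scene spool [([521, 267, 23, 32], 0.57)]
scene dowel1 [([314, 292, 126, 85], 0.65)]
```

View pics/t1.png

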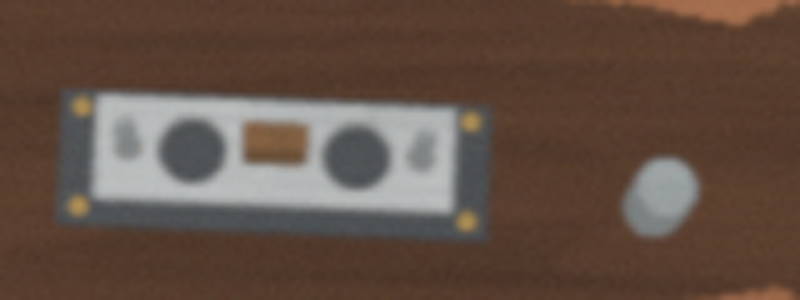

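View pics/t2.png

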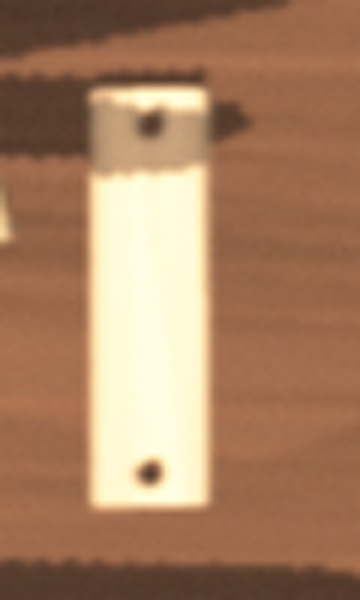

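View pics/t3.png

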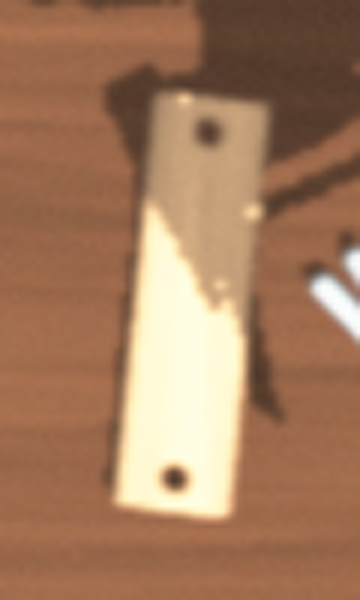

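View pics/s1.png

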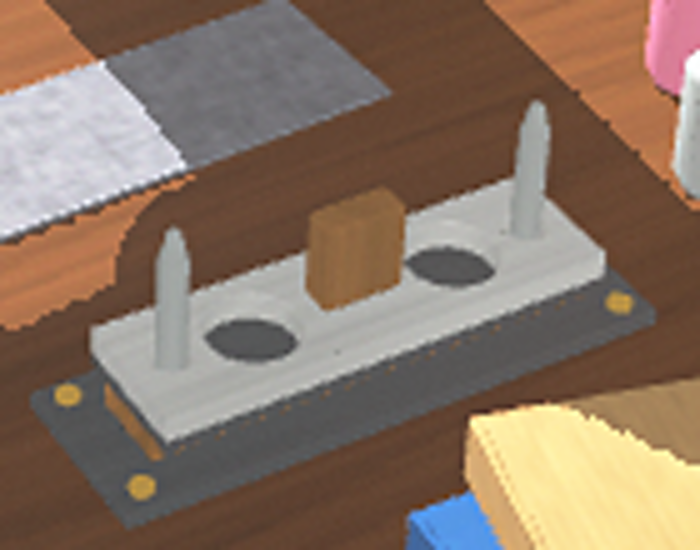

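```bash
cat > m1.py <<'E'
from h import *
np.set_printoptions(precision=4,suppress=True)
def px(x,y,ox,oy,s): return (x+.5)/s-.5+ox,(y+.5)/s-.5+oy
T=lambda x,y,z:atz("top",*px(x,y,270,130,5),z)
S=lambda x,y,z:atz("scene",*px(x,y,310,270,5),z)
print("screws T",np.mean([T(*p,8) for p in[(81,106),(471,122),(466,221),(78,206)]],0), "S",np.mean([S(*p,8) for p in[(68,395),(142,487),(620,303)]],0),[S(*p,8)for p in[(68,395),(620,303),(142,487)]],[T(*p,8) for p in[(81,106),(471,122),(466,221),(78,206)]])
print("base T",np.mean([T(*p,8) for p in[(62,90),(492,107),(487,240),(57,224)]],0))
a=[T(*p,38) for p in[(96,95),(460,108),(453,212),(92,198)]];print("slab T",np.mean(a,0),a)
a=[S(*p,38) for p in[(91,329),(168,435),(606,253),(514,180)]];print("slab S",np.mean(a,0),a)
print("pockets T",T(192,151,38),T(356,157,38),"S",S(252,340,26),S(451,266,26))
print("tips T", [ (u,T(*u,97)) for u in [(127,125),(430,133)]],"S",S(175,231,97),S(537,103,97))
for nm,ox,oy,pts in(("L",165,180,[(151,124),(150,473)]),("R",425,190,[(209,132),(175,478)])):
    h=[atz("top",*px(*p,ox,oy,6),12) for p in pts];d=h[0]-h[1];print(nm,"holes",h,"c",(h[0]+h[1])/2,np.linalg.norm(d),np.degrees(np.arctan2(d[1],d[0])))
for nm,ox,oy,pts in(("L",165,180,[(88,88),(209,88),(209,508),(90,508)]),("R",425,190,[(155,93),(271,104),(229,519),(115,504)])):
    print(nm,"corners c",np.mean([atz("top",*px(*p,ox,oy,6),12) for p in pts],0))
E
python3 m1.py; python3 - <<'E'
from h import *
S=arm.capture("scene");crop(S,100,290,110,150,4,"pics/s2.png");crop(S,415,210,110,100,6,"pics/s3.png")
E
```

```text
screws T [-1.0798  0.0175  8.    ] S [ 8.0094 -5.1451  8.    ] [array([ 8.363 , -4.4965,  8.    ]), array([ 7.8144, -6.4507,  8.    ]), array([ 7.8509, -4.488 ,  8.    ])] [array([-1.199 , -0.4118,  8.    ]), array([-1.1836,  0.4507,  8.    ]), array([-0.9615,  0.4433,  8.    ]), array([-0.9749, -0.4122,  8.    ])]
base T [-1.0766  0.0187  8.    ]
slab T [-7.7805  0.0815 38.    ] [array([-8.4708, -2.1929, 38.    ]), array([-8.4141,  2.3962, 38.    ]), array([-7.083,  2.33 , 38.   ]), array([-7.1542, -2.2071, 38.    ])]
slab S [ 37.1409 -26.8828  38.    ] [array([ 38.7004, -22.2206,  38.    ]), array([ 35.6038, -21.9906,  38.    ]), array([ 35.8041, -31.7481,  38.    ]), array([ 38.4555, -31.572 ,  38.    ])]
pockets T [-7.7833 -0.9668 38.    ] [-7.7557  1.0975 38.    ] S [ 25.5158 -16.8495  26.    ] [ 25.4696 -19.8092  26.    ]
tips T [((127, 125), array([-21.7397,  -4.7102,  97.    ])), ((430, 133), array([-21.71 ,   5.294,  97.   ]))] S [102.1509 -63.8489  97.    ] [101.8727 -85.7119  97.    ]
L holes [array([-1.2129, -2.3579, 12.    ]), array([-0.177 , -2.3172, 12.    ])] c [-0.695  -2.3376 12.    ] 1.0367208918565212 -177.7480029802619
R holes [array([-1.1201,  2.4532, 12.    ]), array([-0.0892,  2.3546, 12.    ])] c [-0.6046  2.4039 12.    ] 1.0356255588771295 174.53369272940418
L corners c [-0.6974 -2.3421 12.    ]
R corners c [-0.6056  2.4055 12.    ]
```

View pics/s2.png

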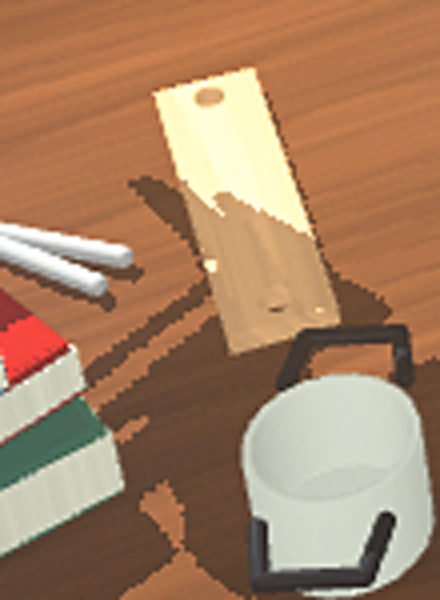

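View pics/s3.png

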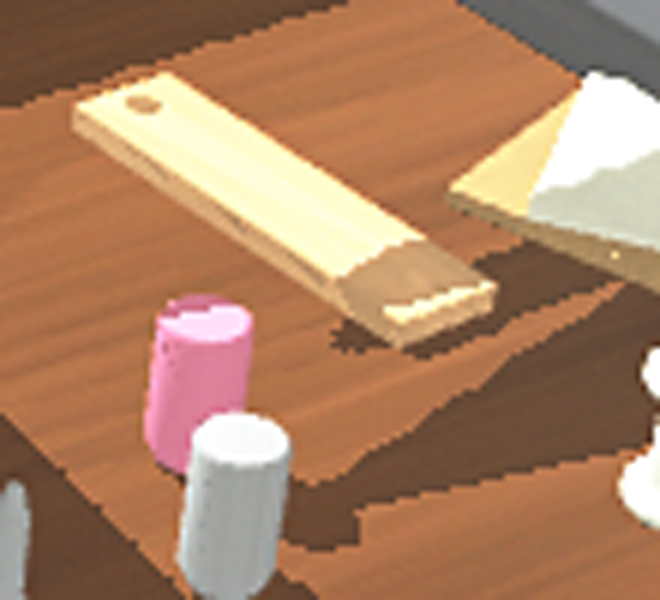

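```bash
sed -i 's/return o+d\*(z-o\[2\])/z=z\/1000\n    return 1000*(o+d*(z-o[2])/; s/\/d\[2\]$/\/d[2])/' h.py; cat >>m1.py <<'E'
A=lambda x,y,z,k=None:atz("scene",*px(x,y,100,290,4),z)
B=lambda x,y,z:atz("scene",*px(x,y,415,210,6),z)
print("R S corners",np.mean([A(*p,12) for p in[(152,92),(257,67),(340,322),(231,355)]],0),"far hole",A(209,97,12))
print("L S corners",np.mean([B(*p,12) for p in[(72,108),(166,71),(497,290),(400,330)]],0),"far hole",B(144,104,12))
print("weight S top",B(240,440,60),B(240,440,60)-0)
for p,q in(((252,165.5),(0,0)),): print("w T",atz("top",*p,60))
print("w2 T top",T(666,188,60),"bot",T(653,209,0))
E
python3 m1.py;  python3 - <<'E'
from h import *
S=arm.capture("scene");crop(S,250,330,60,60,8,"pics/s4.png")
T=arm.capture("top");crop(T,220,150,60,60,8,"pics/t4.png")
crop(T,430,120,100,100,6,"pics/t5.png")
E
```

```text
screws T [669.4824   3.8559   8.    ] S [676.6921 -34.414    8.    ] [array([ 637.7232, -105.8963,    8.    ]), array([698.1926, 109.4929,   8.    ]), array([ 694.1604, -106.8385,    8.    ])] [array([699.5081, 111.9711,   8.    ]), array([ 695.6433, -105.245 ,    8.    ]), array([ 639.7105, -103.3684,    8.    ]), array([643.0676, 112.0661,   8.    ])]
base T [668.6768   3.5492   8.    ]
slab T [668.7511   3.3565  38.    ] [array([698.6869, 101.9886,  38.    ]), array([696.2248, -97.0178,  38.    ]), array([638.5029, -94.1497,  38.    ]), array([641.5898, 102.6048,  38.    ])]
slab S [671.2518  -1.1886  38.    ] [array([639.247 , -96.8723,  38.    ]), array([ 702.7996, -101.5924,   38.    ]), array([698.6872,  98.6616,  38.    ]), array([644.2735,  95.0489,  38.    ])]
pockets T [668.8725  48.8179  38.    ] [667.6762 -40.7012  38.    ] S [662.7057 -39.9542  26.    ] [664.1278  51.1224  26.    ]
tips T [((127, 125), array([668.7948,  81.7103,  97.    ])), ((430, 133), array([668.3216, -77.5857,  97.    ]))] S [666.9395 -78.2116  97.    ] [668.9768  81.8843  97.    ]
L holes [array([553.9578, 371.802 ,  12.    ]), array([393.9635, 365.5103,  12.    ])] c [473.9607 368.6562  12.    ] 160.11795725192468 2.2519970197381087
R holes [array([ 539.618 , -371.2682,   12.    ]), array([ 380.3966, -356.0314,   12.    ])] c [ 460.0073 -363.6498   12.    ] 159.94878686040616 -5.466307270595816
L corners c [474.3309 369.3535  12.    ]
R corners c [ 460.1609 -363.8932   12.    ]
R S corners [ 465.6196 -368.0716   12.    ] far hole [ 380.1214 -359.3597   12.    ]
L S corners [475.7726 365.2772  12.    ] far hole [393.7414 363.8022  12.    ]
weight S top [648.0484 196.3516  60.    ] [648.0484 196.3516  60.    ]
w T [644.8599 198.1095  60.    ]
w2 T top [ 649.8245 -207.1617   60.    ] bot [ 650.5673 -208.2615    0.    ]
```

View pics/s4.png

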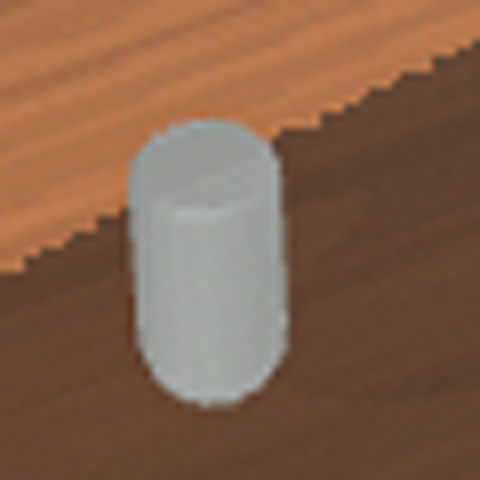

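View pics/t4.png

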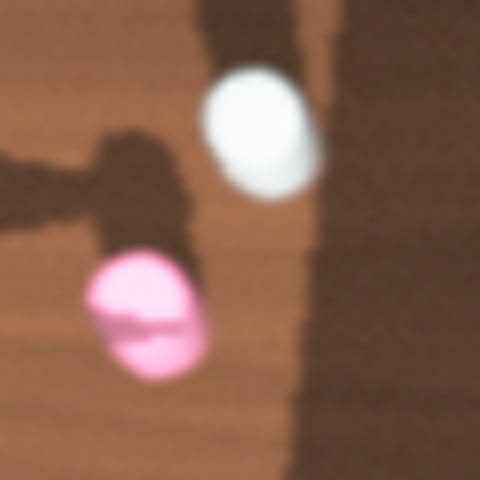

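View pics/t5.png

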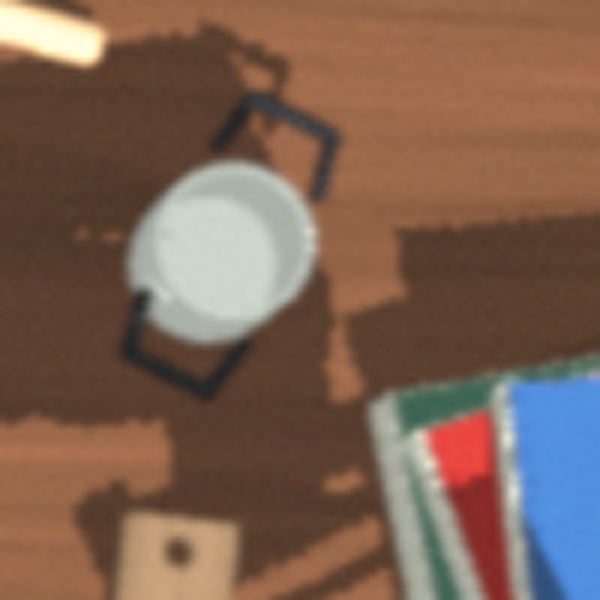

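```bash
cat > go.py <<'E'
import sys
from h import *
s=arm.read_state();R=np.array(s["orientation"]);p=np.array(s["position"])*1000
yaw=np.degrees(np.arctan2(R[1,0],R[0,0]))
print("t %.1f pos %s yaw %.2f tiltz %s F %s M %s w %.3f q6 %.0f"%(s["time"],p.round(1),yaw,R[:2,2].round(4),np.array(s["wrist_force"]).round(1),np.array(s["ft_torque"]).round(2),s["gripper_width"],s["qpos"][5]))
if len(sys.argv)>3:
    t=np.array([float(v) for v in sys.argv[1:4]])
    print("toolshift now",(R.T@(t-p)).round(1))
    if len(sys.argv)>4:
        y=float(sys.argv[4]);d=(y-yaw+180)%360-180;print("rz needed %.2f (alt %.2f)"%(-d,-((d+180+180)%360-180) if 0 else (-d+180 if d>0 else -d-180)))
        a=np.radians(y);Rt=np.array([[np.cos(a),np.sin(a),0],[np.sin(a),-np.cos(a),0],[0,0,-1]])
        print("toolshift after turn",(Rt.T@(t-p)).round(1))
E
python3 -m handwheel '[[[0,0,0,0,0,-7.9],[0,0,0,0,0,-7.9],[0,0,0,0,0,-7.9],[0,0,0,0,0,-7.9],[0,0,0,0,0,-7.9],[0,0,0,0,0,-7.9],[0,0,0,0,0,-7.9],[0,0,0,0,0,-7.9]]]' 0 30; python3 go.py 668.4 2 150 89.2
```

```text
time: 1.85
position: [0.2421, -0.4938, 0.2054]
orientation: [[0.006, 1.0, 0.0], [1.0, -0.006, 0.0], [0.0, 0.0, -1.0]]
wrist_force: [0.3, 0.7, -0.2]
gripper_width: 1.003
t 1.9 pos [ 242.1 -493.8  205.4] yaw 89.64 tiltz [0. 0.] F [ 0.3  0.7 -0.2] M [ 0.   -0.05 -0.01] w 1.003 q6 -67
toolshift now [498.5 423.2  55.5]
rz needed 0.44 (alt -179.56)
toolshift after turn [501.7 419.3  55.4]
```

```bash

python3 -m handwheel '[[[31,26,0,0,0,0],[31,26,0,0,0,0],[31,26,0,0,0,0],[31,26,0,0,0,0],[31,26,0,0,0,0],[31,26,0,0,0,0],[31,26,0,0,0,0],[31,26,0,0,0,0]]]' >/dev/null
python3 -m handwheel '[[[31,26,0,0,0,0],[31,26,0,0,0,0],[31,26,0,0,0,0],[31,26,0,0,0,0],[31,26,0,0,0,0],[31,26,0,0,0,0],[31,26,0,0,0,0],[0,0,0,0,0,0]]]'; python3 go.py 668.4 2 150 89.2
python3 - <<'E'
from h import *
T=arm.capture("top");cv2.imwrite("pics/top1.png",T[:,:,::-1])
E
```

```text
time: 3.45
position: [0.6392, -0.03, 0.2046]
orientation: [[0.008, 1.0, -0.001], [1.0, -0.008, 0.001], [0.001, -0.001, -1.0]]
wrist_force: [-0.7, -0.1, -1.1]
gripper_width: 0.998
t 3.5 pos [639.2 -30.  204.6] yaw 89.52 tiltz [-0.0005  0.0006] F [-0.7 -0.1 -1.1] M [-0.01 -0.05  0.01] w 0.998 q6 -6
toolshift now [32.2 28.9 54.6]
rz needed 0.32 (alt -179.68)
toolshift after turn [32.4 28.7 54.6]
```

View pics/top1.png

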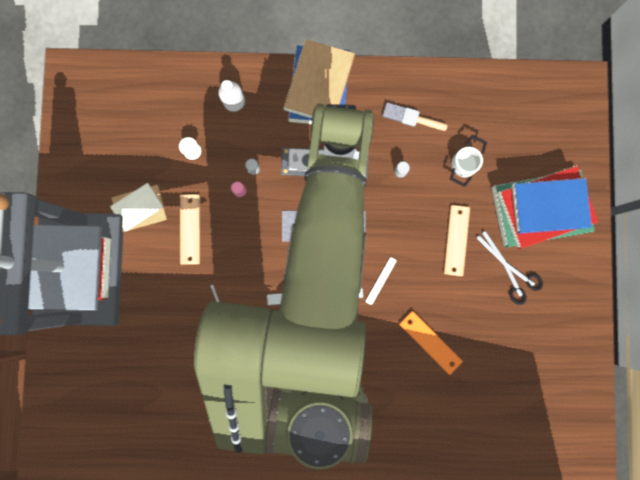

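```bash

python3 -m handwheel '[[[16,14.5,0,0,0,0.3],[16,14.5,0,0,0,0],[0,0,30,0,0,0],[0,0,25,0,0,0],[0,0,0,0,0,0],[0,0,0,0,0,0]]]'; python3 go.py 668.4 2 42.5 89.2
python3 - <<'E'
from h import *
T=arm.capture("scene");crop(T,290,200,180,180,3.3,"pics/s5.png")
E
```

```text
time: 4.1
position: [0.667, -0.0028, 0.1514]
orientation: [[0.018, 1.0, 0.0], [1.0, -0.018, -0.0], [-0.0, 0.0, -1.0]]
wrist_force: [0.3, -0.9, 0.8]
gripper_width: 0.997
t 4.1 pos [667.   -2.8 151.4] yaw 88.96 tiltz [ 0.0002 -0.0001] F [ 0.3 -0.9  0.8] M [ 0.04 -0.07 -0.  ] w 0.997 q6 -2
toolshift now [  4.8   1.3 108.9]
rz needed -0.24 (alt 179.76)
toolshift after turn [  4.8   1.4 108.9]
```

View pics/s5.png

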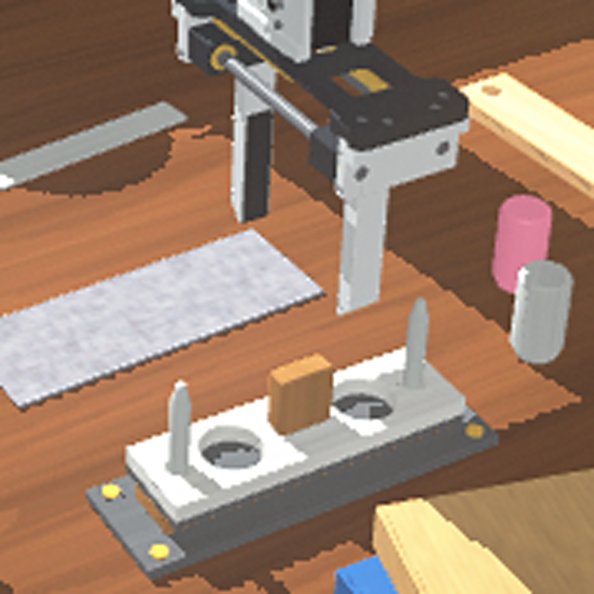

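```bash

python3 -m handwheel '[[[4.8,1.4,30,0,0,-0.2],[0,0,30,0,0,0],[0,0,29,0,0,0],[0,0,20,0,0,0],[0,0,0,0,0,0]]]'; python3 go.py 668.4 2 42.5 89.2
python3 -m handwheel '[[[0,0,0,0,0,0],[0,0,0,0,0,0],[0,0,0,0,0,0],[0,0,0,0,0,0],[0,0,0,0,0,0],[0,0,0,0,0,0],[0,0,0,0,0,0],[0,0,0,0,0,0]]]' 255 50;python3 go.py
```

```text
time: 4.65
position: [0.6679, 0.0025, 0.0403]
orientation: [[0.014, 1.0, -0.002], [1.0, -0.014, 0.0], [0.0, -0.002, -1.0]]
wrist_force: [0.5, 0.3, -0.0]
gripper_width: 0.996
t 4.7 pos [667.9   2.5  40.3] yaw 89.19 tiltz [-0.0023  0.0001] F [ 0.5  0.3 -0. ] M [-0.05 -0.05  0.02] w 0.996 q6 -2
toolshift now [-0.5  0.5 -2.2]
rz needed -0.01 (alt 179.99)
toolshift after turn [-0.5  0.5 -2.2]
time: 5.45
position: [0.6686, 0.0028, 0.0414]
orientation: [[0.014, 1.0, -0.0], [1.0, -0.014, 0.0], [0.0, -0.0, -1.0]]
wrist_force: [0.1, 0.3, 0.6]
gripper_width: 0.352
t 5.5 pos [668.6   2.8  41.4] yaw 89.22 tiltz [-0.0001  0.    ] F [0.1 0.3 0.6] M [-0.02 -0.15 -0.02] w 0.352 q6 -2
```

```bash

python3 -m handwheel '[[[0,0,0,0,0,0],[0,0,0,0,0,0],[0,0,0,0,0,0],[0,0,0,0,0,0],[0,0,0,0,0,0],[0,0,0,0,0,0]]]' ;python3 go.py
```

```text
time: 6.05
position: [0.6686, 0.0028, 0.0414]
orientation: [[0.014, 1.0, 0.0], [1.0, -0.014, -0.0], [-0.0, 0.0, -1.0]]
wrist_force: [1.5, -0.2, -0.3]
gripper_width: 0.168
t 6.0 pos [668.6   2.8  41.4] yaw 89.21 tiltz [ 0.0002 -0.    ] F [ 1.5 -0.2 -0.3] M [-0.07 -0.38  0.01] w 0.168 q6 -2
```

```bash

python3 -m handwheel '[[[0,0,-5,0,0,0],[0,0,-10,0,0,0],[0,0,-15,0,0,0],[0,0,-15,0,0,0],[0,0,-15,0,0,0],[0,0,-15,0,0,0],[0,0,-15,0,0,0],[0,0,0,0,0,0]]]';python3 go.py; python3 - <<'E'
from h import *
im=cv2.imread("pics/top0.png")[:,:,::-1];crop(im,270,195,110,60,7,"pics/t6.png")
S=arm.capture("scene");crop(S,250,200,200,180,4,"pics/s6.png")
print(atz("top",323.5,226.5,3))
E
```

```text
time: 6.85
position: [0.6696, 0.0028, 0.1345]
orientation: [[0.014, 1.0, 0.004], [1.0, -0.014, -0.0], [-0.0, 0.004, -1.0]]
wrist_force: [-0.4, -0.1, -4.5]
gripper_width: 0.166
t 6.8 pos [669.6   2.8 134.5] yaw 89.22 tiltz [ 0.004  -0.0002] F [-0.4 -0.1 -4.5] M [-0.02 -0.1  -0.01] w 0.166 q6 -2
[490.71510936   2.41406292   3.        ]
```

View pics/t6.png

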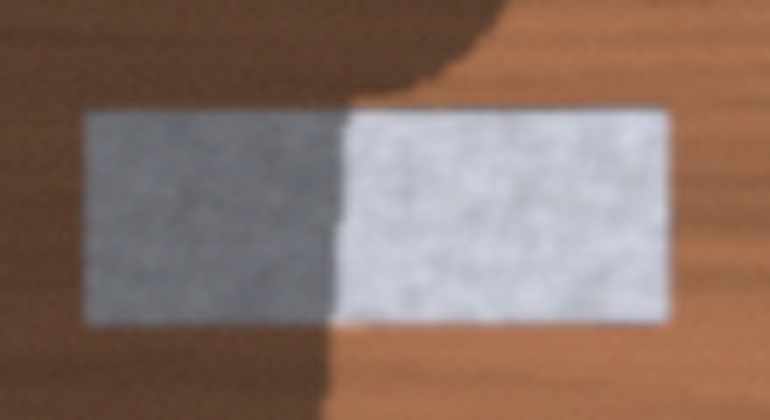

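View pics/s6.png

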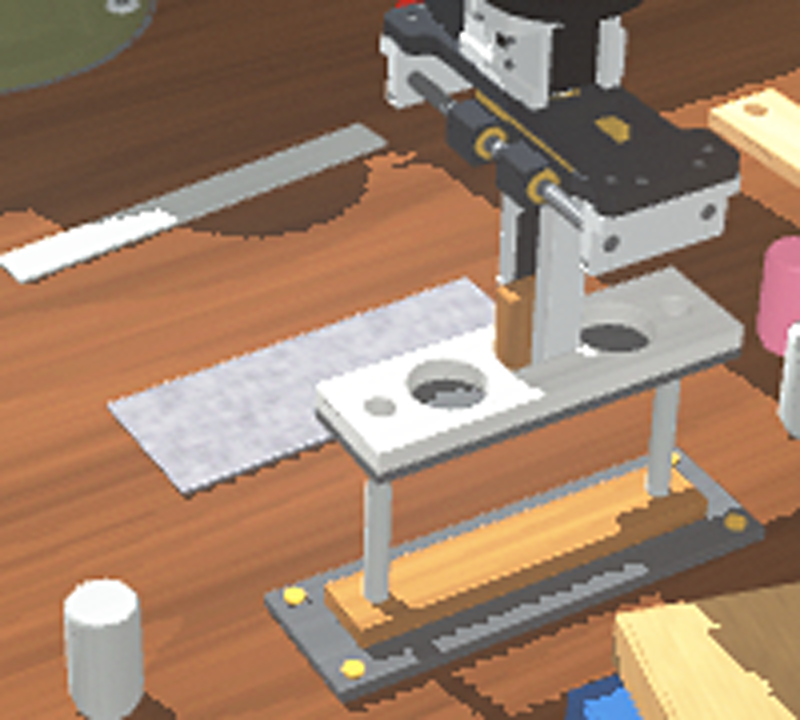

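```bash

python3 -m handwheel '[[[0,-20,-5,0,0,-0.6],[0,-40,0,0,0,-0.6],[0,-40,0,0,0,0],[0,-40,0,0,0,0],[0,-36,0,0,0,0],[0,0,0,0,0,0],[0,0,0,0,0,0],[0,0,0,0,0,0]]]';python3 go.py 493 2.7 25 90.4
```

```text
time: 7.7
position: [0.4933, 0.0023, 0.1364]
orientation: [[-0.007, 1.0, 0.0], [1.0, 0.007, -0.0], [-0.0, 0.0, -1.0]]
wrist_force: [0.0, 0.2, -5.4]
gripper_width: 0.166
t 7.7 pos [493.3   2.3 136.4] yaw 90.41 tiltz [ 0.0003 -0.    ] F [ 0.   0.2 -5.4] M [-0.04 -0.08  0.03] w 0.166 q6 -4
toolshift now [  0.4  -0.3 111.4]
rz needed 0.01 (alt -179.99)
toolshift after turn [  0.4  -0.3 111.4]
```

```bash

python3 -m handwheel '[[[0,0,25,0,0,0],[0,0,30,0,0,0],[0,0,30,0,0,0],[0,0,15,0,0,0],[0,0,6,0,0,0],[0,0,3,0,0,0],[0,0,0,0,0,0],[0,0,0,0,0,0]]]';python3 go.py 493 2.7 24.5 90.4
```

```text
time: 8.5
position: [0.4932, 0.0023, 0.0282]
orientation: [[-0.007, 1.0, 0.001], [1.0, 0.007, -0.0], [-0.0, 0.001, -1.0]]
wrist_force: [0.1, -0.3, -5.0]
gripper_width: 0.17
t 8.5 pos [493.2   2.3  28.2] yaw 90.42 tiltz [ 0.0014 -0.0001] F [ 0.1 -0.3 -5. ] M [-0.08 -0.11  0.01] w 0.170 q6 -4
toolshift now [ 0.4 -0.2  3.7]
rz needed 0.02 (alt -179.98)
toolshift after turn [ 0.4 -0.2  3.7]
```

```bash

python3 -m handwheel '[[[0,0,1,0,0,0],[0,0,1,0,0,0],[0,0,1,0,0,0],[0,0,0.7,0,0,0],[0,0,0,0,0,0],[0,0,0,0,0,0]]]';python3 go.py 493 2.7 24.5 90.4
```

```text
time: 9.1
position: [0.4927, 0.0024, 0.0244]
orientation: [[-0.007, 1.0, 0.0], [1.0, 0.007, -0.0], [-0.0, 0.0, -1.0]]
wrist_force: [-2.8, 0.3, 5.2]
gripper_width: 0.172
t 9.1 pos [492.7   2.4  24.4] yaw 90.42 tiltz [ 0.0003 -0.    ] F [-2.8  0.3  5.2] M [ 0.    0.74 -0.06] w 0.172 q6 -4
toolshift now [ 0.3  0.3 -0.1]
rz needed 0.02 (alt -179.98)
toolshift after turn [ 0.3  0.3 -0.1]
```

```bash

python3 -m handwheel '[[[0,0,0,0,0,0],[0,0,0,0,0,0],[0,0,0,0,0,0],[0,0,0,0,0,0],[0,0,0,0,0,0],[0,0,0,0,0,0]]]' 0 >/dev/null; python3 go.py
python3 -m handwheel '[[[0,0,-20,0,0,0],[0,0,-40,0,0,0],[0,0,-40,0,0,0],[0,0,-40,0,0,0],[-20,-2,-40,0,0,0],[-40,-4,0,0,0,0],[-40,-4,0,0,0,0],[-40,-4,0,0,0,0]]]' >/dev/null
python3 -m handwheel '[[[-40,-4,0,0,0,0],[-40,-4,0,0,0,0],[-40,-4,0,0,0,0],[-40,-4,0,0,0,0],[-40,-4,0,0,0,0],[-20,0,0,0,0,0],[0,0,0,0,0,0]]]' >/dev/null;python3 go.py 460 -363.8 60 -5.5
python3 - <<'E'
from h import *
S=arm.capture("scene");cv2.imwrite("pics/s7.png",S[:,:,::-1])
T=arm.capture("top");cv2.imwrite("pics/t7.png",T[:,:,::-1])
E
```

```text
t 9.7 pos [492.6   2.4  23.7] yaw 90.41 tiltz [0. 0.] F [-0.1  0.1 -0.8] M [-0.01 -0.11 -0.04] w 0.638 q6 -4
t 11.2 pos [ 460.5 -359.9  203.1] yaw 90.26 tiltz [-0.0006  0.0003] F [-0.3  1.  -0.4] M [ 0.03 -0.09  0.09] w 0.998 q6 -42
toolshift now [ -3.9  -0.5 143.1]
rz needed 95.76 (alt -84.24)
toolshift after turn [-1.000e-01  3.900e+00  1.431e+02]
```

View pics/s7.png

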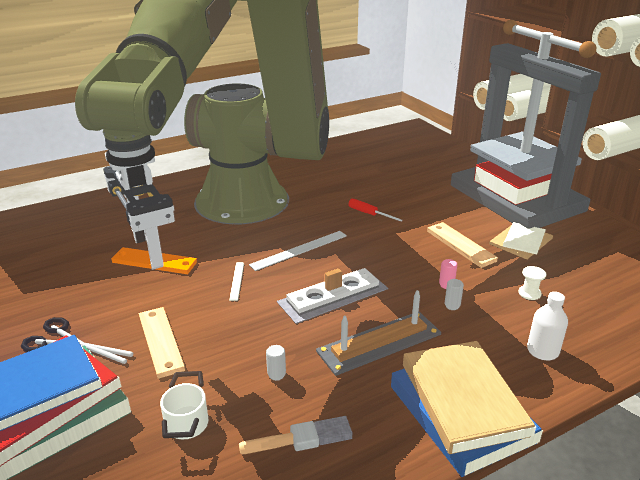

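View pics/t7.png

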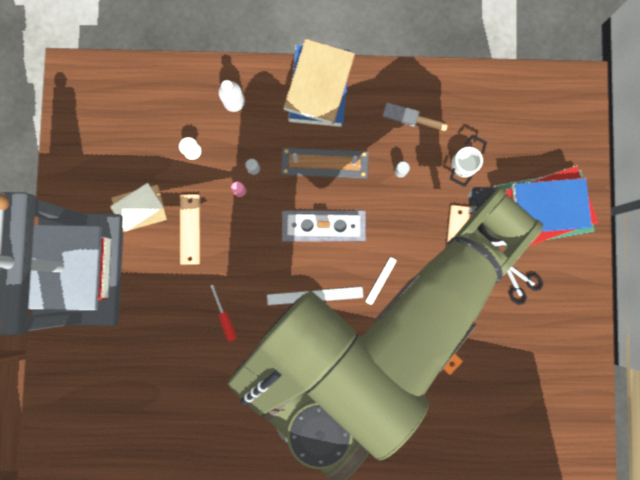

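```bash

python3 -m handwheel '[[[0,0,0,0,0,8.0],[0,0,0,0,0,8],[0,0,0,0,0,8],[0,0,0,0,0,8],[0,0,0,0,0,8],[0,0,0,0,0,8],[0,0,0,0,0,8],[0,0,0,0,0,8]]]' >/dev/null
python3 -m handwheel '[[[0,0,0,0,0,8.0],[0,0,0,0,0,8],[0,0,0,0,0,8],[0,0,0,0,0,7.8],[0,0,0,0,0,0],[0,0,0,0,0,0]]]' >/dev/null;python3 go.py 460 -363.8 60 -5.5
python3 - <<'E'
from h import *
print(atz("top",495,215,30),atz("top",513,210,80))
S=arm.capture("scene");crop(S,60,140,180,260,2.3,"pics/s8.png")
E
```

```text
t 12.7 pos [ 461.4 -357.1  203.9] yaw -5.09 tiltz [ 0.0002 -0.0001] F [-0.   0.3 -0.3] M [0.03 0.   0.03] w 1.003 q6 54
toolshift now [ -0.9   6.8 143.9]
rz needed 0.41 (alt -179.59)
toolshift after turn [ -0.8   6.8 143.9]
[ 529.97086621 -464.22446903   30.        ] [ 537.68331884 -497.11199316   80.        ]
```

View pics/s8.png

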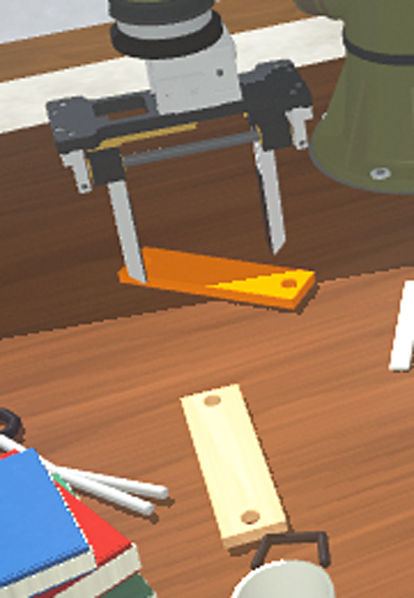

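```bash

python3 -m handwheel '[[[0,2,30,0,0,0.4],[-0.8,2,30,0,0,0],[0,2.8,30,0,0,0],[0,0,20,0,0,0],[0,0,0,0,0,0],[0,0,0,0,0,0]]]' 65 40 >/dev/null;python3 go.py 460 -363.8 2.5 -5.5
python3 - <<'E'
from h import *
print(atz("top",478,233,10),atz("top",490,250,10))
h=[atz("scene",(x+.5)/2.3-.5+60,(y+.5)/2.3-.5+140,12) for x,y in((212,400),(250,517))];print(h,(h[0]+h[1])/2)
S=arm.capture("scene");crop(S,60,200,180,200,4,"pics/s9.png")
E
```

```text
t 13.3 pos [ 460.  -364.5   94.5] yaw -5.68 tiltz [ 0.0003 -0.0003] F [1.  0.1 0.1] M [0.07 0.04 0.01] w 0.746 q6 54
toolshift now [-0.1 -0.8 92. ]
rz needed -0.18 (alt 179.82)
toolshift after turn [-0.1 -0.7 92. ]
[ 481.65397841 -423.08303495   10.        ] [ 435.49796683 -456.05237664   10.        ]
[array([ 379.3621729 , -359.10265817,   12.        ]), array([ 539.58779857, -375.57209872,   12.        ])] [ 459.47498574 -367.33737844   12.        ]
```

View pics/s9.png

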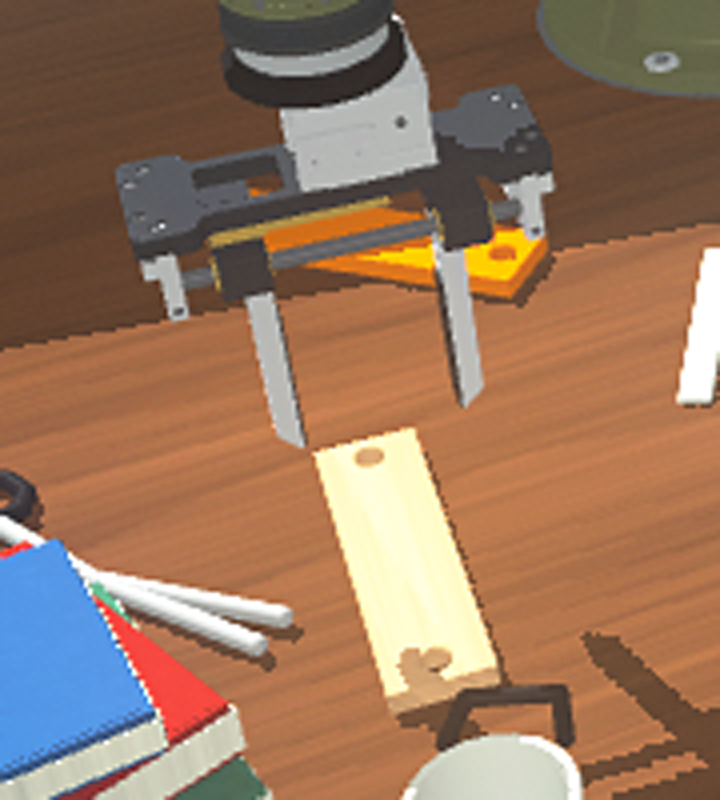

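```bash

python3 -m handwheel '[[[0,-0.7,30,0,0,-0.2],[0,0,30,0,0,0],[0,0,20,0,0,0],[0,0,8,0,0,0],[0,0,2,0,0,0],[0,0,0,0,0,0],[0,0,0,0,0,0]]]' >/dev/null;python3 go.py 460 -363.8 2.5 -5.5

```

```text
t 14.1 pos [ 460.4 -364.4    5.2] yaw -5.58 tiltz [ 0.0016 -0.0014] F [-1.   0.1  0.3] M [0.02 0.01 0.03] w 0.744 q6 54
toolshift now [-0.4 -0.5  2.7]
rz needed -0.08 (alt 179.92)
toolshift after turn [-0.4 -0.5  2.7]
```

```bash

python3 -m handwheel '[[[-0.4,0,1.2,0,0,0],[0,0,1,0,0,0],[0,0,0,0,0,0],[0,0,0,0,0,0]]]' >/dev/null;python3 go.py 
python3 -m handwheel '[[[0,0,0,0,0,0],[0,0,0,0,0,0],[0,0,0,0,0,0],[0,0,0,0,0,0],[0,0,0,0,0,0],[0,0,0,0,0,0],[0,0,0,0,0,0],[0,0,0,0,0,0]]]' 200 40 >/dev/null; python3 go.py

```

```text
t 14.5 pos [ 459.4 -363.8    1.6] yaw -5.58 tiltz [-0. -0.] F [ 0.9 -0.3  0.2] M [0.08 0.   0.  ] w 0.744 q6 54
t 15.3 pos [ 459.4 -363.8    1.6] yaw -5.59 tiltz [ 0.     -0.0001] F [ 0.3 -1.5 -0.4] M [-0.07  0.06  0.07] w 0.528 q6 54
```

```bash

python3 -m handwheel '[[[0,0,-10,0,0,0],[0,0,-20,0,0,0],[0,0,-35,0,0,0],[0,0,-40,0,0,0],[0,0,-30,0,0,0],[0,0,0,0,0,-7.9],[0,0,0,0,0,-7.9],[0,0,0,0,0,-7.9]]]'  >/dev/null; python3 go.py
python3 -m handwheel '[[[0,0,0,0,0,-7.9],[0,0,0,0,0,-7.9],[0,0,0,0,0,-7.9],[0,0,0,0,0,-7.9],[0,0,0,0,0,-7.9],[0,0,0,0,0,-7.9],[0,0,0,0,0,-7.9],[0,0,0,0,0,-7.9]]]'  >/dev/null
python3 -m handwheel '[[[0,0,0,0,0,-7.9],[0,0,0,0,0,0],[0,0,0,0,0,0]]]'  >/dev/null; python3 go.py 668.4 2.3 130 89.2

```

```text
t 16.1 pos [ 459.4 -363.7  137.5] yaw 18.44 tiltz [ 0.0005 -0.0004] F [-0.2  0.2 -1.3] M [ 0.   -0.   -0.03] w 0.524 q6 30
t 17.2 pos [ 459.4 -363.8  137. ] yaw 88.98 tiltz [ 0.0002 -0.0002] F [ 0.2  0.6 -1.2] M [-0.03 -0.08  0.  ] w 0.529 q6 -41
toolshift now [369.7 202.5   7. ]
rz needed -0.22 (alt 179.78)
toolshift after turn [369.  203.9   7. ]
```

```bash

python3 -m handwheel '[[[36.8,20.4,0,0,0,-0.2],[36.8,20.4,0,0,0,0],[36.8,20.4,0,0,0,0],[36.8,20.4,0,0,0,0],[36.8,20.4,0,0,0,0],[36.8,20.4,0,0,0,0],[36.8,20.4,0,0,0,0],[36.8,20.4,0,0,0,0]]]'  >/dev/null
python3 -m handwheel '[[[36.8,20.4,0,0,0,0],[36.8,20.4,0,0,0,0],[0,0,0,0,0,0],[0,0,0,0,0,0],[0,0,0,0,0,0]]]'  >/dev/null; python3 go.py 668.5 1.4 130 89.2
python3 - <<'E'
from h import *
S=arm.capture("scene");crop(S,290,220,170,160,4.5,"pics/s10.png")
T=arm.capture("top");crop(T,270,120,120,80,6,"pics/t10.png")
T=cv2.imread("pics/t7.png")[:,:,::-1];crop(T,270,130,110,60,7,"pics/t7c.png")
T=cv2.imread("pics/s7.png")[:,:,::-1];crop(T,310,270,140,110,5,"pics/s7c.png")
E
```

```text
t 18.5 pos [666.9   1.1 136.6] yaw 89.28 tiltz [-0.0003 -0.0001] F [-0.2 -0.5 -1.8] M [ 0.02 -0.07 -0.01] w 0.528 q6 -2
toolshift now [0.3 1.6 6.6]
rz needed 0.08 (alt -179.92)
toolshift after turn [0.3 1.6 6.6]
```

View pics/s10.png

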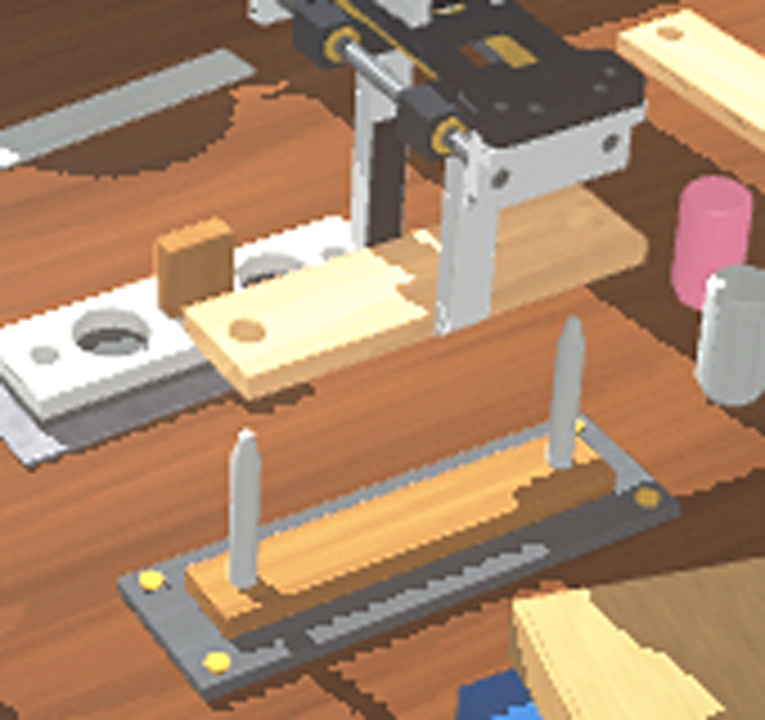

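View pics/t10.png

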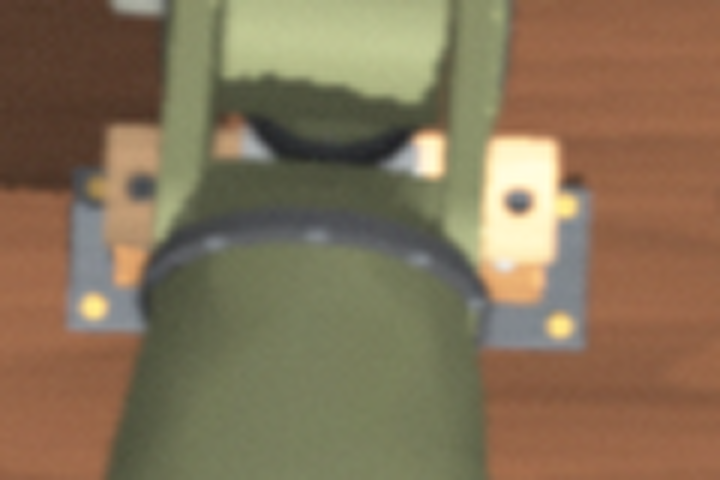

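View pics/t7c.png

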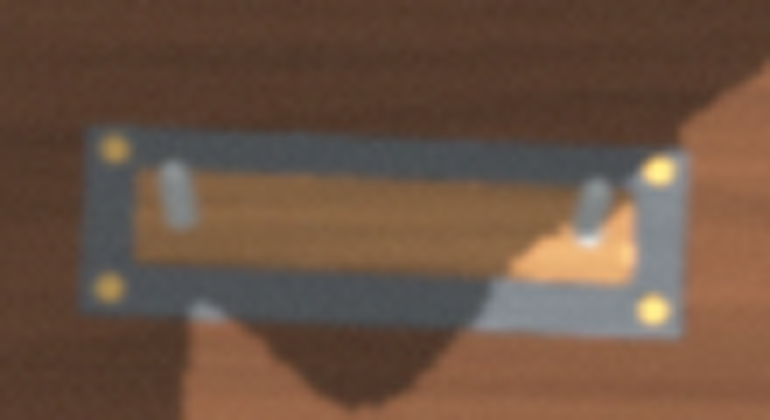

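View pics/s7c.png

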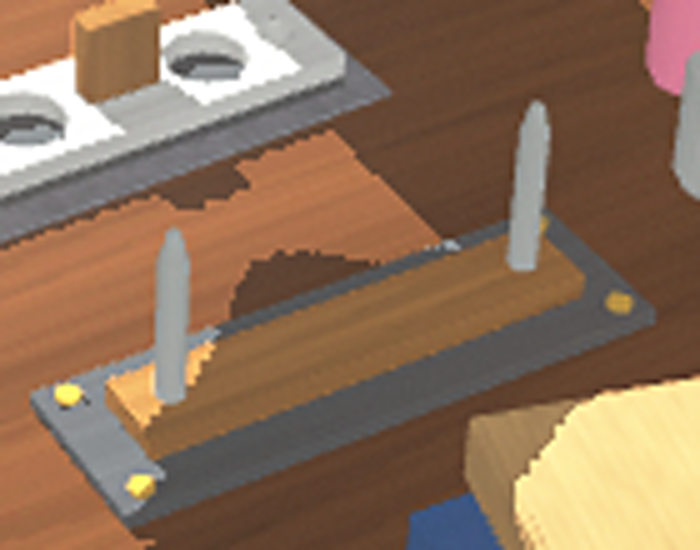

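```bash
cat > m2.py <<'E'
from h import *
np.set_printoptions(precision=1,suppress=True)
def px(x,y,ox,oy,s): return (x+.5)/s-.5+ox,(y+.5)/s-.5+oy
def P(c,x,y,ox,oy,s,z): return atz(c,*px(x,y,ox,oy,s),z)
a=[P("top",x,y,270,120,6,147) for x,y in((142,187),(520,201))];print("board holes T",a,(a[0]+a[1])/2)
print("board hole S",P("scene",247,331,290,220,4.5,147))
for n,l,z in(("tip",((173,166),(599,183)),97),("base",((182,226),(590,243)),20)):
    a=[P("top",x,y,270,130,7,z) for x,y in l];print("dowel T",n,a,(a[0]+a[1])/2)
for n,l,z in(("tip",((175,231),(538,103)),97),("base",((170,399),(522,267)),20)):
    a=[P("scene",x,y,310,270,5,z) for x,y in l];print("dowel S",n,a,(a[0]+a[1])/2)
a=[P("top",x,y,270,130,7,8) for x,y in((115,150),(109,289),(654,311),(658,171))];print("screws",np.mean(a,0))
a=[P("top",x,y,270,130,7,8) for x,y in((87,126),(79,313),(684,338),(690,151))];print("base",np.mean(a,0))
a=[P("top",x,y,270,130,7,20) for x,y in((136,170),(133,262),(634,285),(637,190))];print("bed",np.mean(a,0))
E
python3 m2.py
```

```text
board holes T [array([667.1,  83.9, 147. ]), array([664.9, -76.3, 147. ])] [666.    3.8 147. ]
board hole S [665.4 -78.6 147. ]
dowel T tip [array([672.3,  83.7,  97. ]), array([669.6, -76.4,  97. ])] [670.9   3.7  97. ]
dowel T base [array([666.3,  83.4,  20. ]), array([663.3, -77.4,  20. ])] [664.8   3.   20. ]
dowel S tip [array([666.9, -78.2,  97. ]), array([669.2,  82.2,  97. ])] [668.1   2.   97. ]
dowel S base [array([669.9, -80.5,  20. ]), array([672.6,  79.7,  20. ])] [671.3  -0.4  20. ]
screws [669.2   3.8   8. ]
base [668.5   3.3   8. ]
bed [667.9   3.4  20. ]
```

```bash

python3 -m handwheel '[[[0.2,1.8,0,0,0,0.15],[0,0,15,0,0,0],[0,0,15,0,0,0],[0,0,8,0,0,0],[0,0,3,0,0,0],[0,0,0,0,0,0],[0,0,0,0,0,0],[0,0,0,0,0,0]]]'  >/dev/null; python3 go.py 668.7 1.3 90 89.1
python3 - <<'E'
from h import *
S=arm.capture("scene");crop(S,300,230,160,150,5,"pics/s11.png")
E
```

```text
t 19.4 pos [669.3   2.2  96.2] yaw 89.27 tiltz [ 0.001 -0.   ] F [-0.7  0.  -0.3] M [ 0.01 -0.07 -0.  ] w 0.528 q6 -2
toolshift now [-0.9 -0.6  6.2]
rz needed 0.17 (alt -179.83)
toolshift after turn [-0.9 -0.6  6.2]
```

View pics/s11.png

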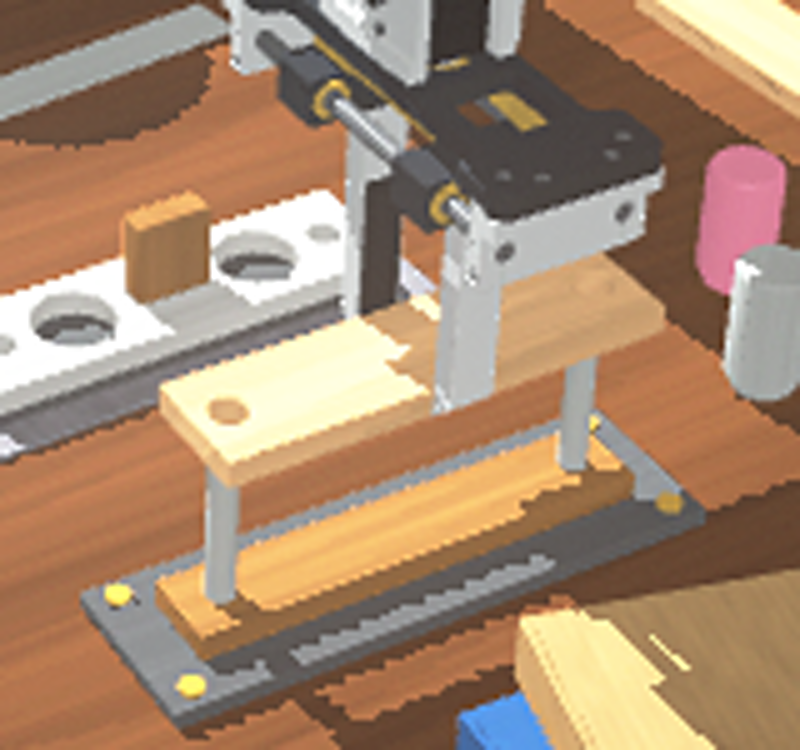

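```bash

python3 -m handwheel '[[[-0.7,-0.4,2,0,0,0.1],[0,0,3,0,0,0],[0,0,3,0,0,0],[0,0,0,0,0,0],[0,0,0,0,0,0]]]'  >/dev/null; python3 go.py 668.7 1.3 80 89.1
python3 -m handwheel '[[[0,0,3,0,0,0],[0,0,3,0,0,0],[0,0,3,0,0,0],[0,0,0,0,0,0],[0,0,0,0,0,0]]]'  >/dev/null; python3 go.py 668.7 1.3 80 89.1

```

```text
t 19.9 pos [668.7   1.5  87.4] yaw 89.16 tiltz [-0.0001  0.    ] F [-0.2  0.6 -0.4] M [-0.03 -0.09 -0.03] w 0.527 q6 -2
toolshift now [-0.2  0.1  7.4]
rz needed 0.06 (alt -179.94)
toolshift after turn [-0.2  0.1  7.4]
t 20.4 pos [668.6   1.5  78.4] yaw 89.16 tiltz [-0.0002 -0.    ] F [-0.   0.1 -0.2] M [ 0.01 -0.08 -0.02] w 0.528 q6 -2
toolshift now [-0.2  0.1 -1.6]
rz needed 0.06 (alt -179.94)
toolshift after turn [-0.2  0.1 -1.6]
```

```bash

python3 -m handwheel '[[[0,0,8,0,0,0],[0,0,10,0,0,0],[0,0,10,0,0,0],[0,0,10,0,0,0],[0,0,8,0,0,0],[0,0,5,0,0,0],[0,0,0,0,0,0],[0,0,0,0,0,0]]]'  >/dev/null; python3 go.py 668.6 1.5 21.6 89.1

```

```text
t 21.2 pos [668.8   1.5  27.7] yaw 89.17 tiltz [0.0002 0.    ] F [ 0.5  0.1 -1.1] M [-0.01 -0.1   0.03] w 0.527 q6 -2
toolshift now [-0.  -0.2  6.1]
rz needed 0.07 (alt -179.93)
toolshift after turn [-0.  -0.2  6.1]
```

```bash

python3 -m handwheel '[[[0,0,3,0,0,0],[0,0,2,0,0,0],[0,0,1,0,0,0],[0,0,0.5,0,0,0],[0,0,0,0,0,0],[0,0,0,0,0,0]]]'  >/dev/null; python3 go.py 668.6 1.5 21.6 89.1

```

```text
t 21.9 pos [668.7   1.5  21.5] yaw 89.17 tiltz [0.0002 0.    ] F [-1.7  0.8  5.3] M [-0.01  0.61 -0.01] w 0.525 q6 -2
toolshift now [-0.  -0.1 -0.1]
rz needed 0.07 (alt -179.93)
toolshift after turn [-0.  -0.1 -0.1]
```

```bash

python3 -m handwheel '[[[0,0,0,0,0,0],[0,0,0,0,0,0],[0,0,0,0,0,0],[0,0,0,0,0,0],[0,0,-10,0,0,0],[0,0,-30,0,0,0],[0,0,-40,0,0,0],[0,0,-40,0,0,0]]]' 65 >/dev/null
python3 -m handwheel '[[[0,0,-40,0,0,0],[0,0,-10,0,0,0],[36.7,-19.5,0,0,0,0],[36.7,-19.5,0,0,0,0],[36.7,-19.5,0,0,0,0],[36.7,-19.5,0,0,0,0],[36.7,-19.5,0,0,0,0],[36.7,-19.5,0,0,0,0]]]' >/dev/null
python3 -m handwheel '[[[36.7,-19.5,0,0,0,0],[36.7,-19.5,0,0,0,0],[36.7,-19.5,0,0,0,0],[36.7,-19.5,0,0,0,0],[0,0,0,0,0,-7.7],[0,0,0,0,0,-7.7],[0,0,0,0,0,-7.7],[0,0,0,0,0,-7.7]]]' >/dev/null
python3 -m handwheel '[[[0,0,0,0,0,-7.75],[0,0,0,0,0,-7.75],[0,0,0,0,0,-7.75],[0,0,0,0,0,-7.75],[0,0,0,0,0,-7.75],[0,0,0,0,0,-7.75],[0,0,0,0,0,-7.75],[0,0,0,0,0,-7.75]]]' >/dev/null
python3 go.py 474 368.8 60 182.25
python3 - <<'E'
from h import *
S=arm.capture("scene");cv2.imwrite("pics/s12.png",S[:,:,::-1])
crop(S,415,210,110,100,6,"pics/s12c.png")
E
```

```text
t 25.1 pos [478.8 371.2 190.9] yaw -177.72 tiltz [-0.0004 -0.0002] F [-0.1 -0.5  0.4] M [ 0.04 -0.15  0.  ] w 0.742 q6 -58
toolshift now [  4.9  -2.2 130.9]
rz needed 0.03 (alt -179.97)
toolshift after turn [  4.9  -2.2 130.9]
```

View pics/s12.png

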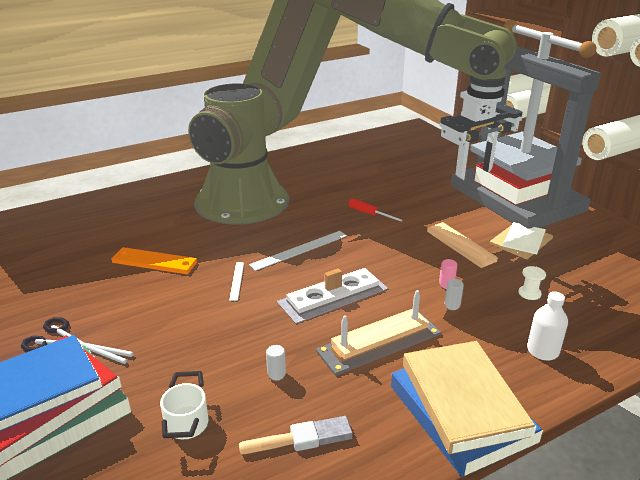

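View pics/s12c.png

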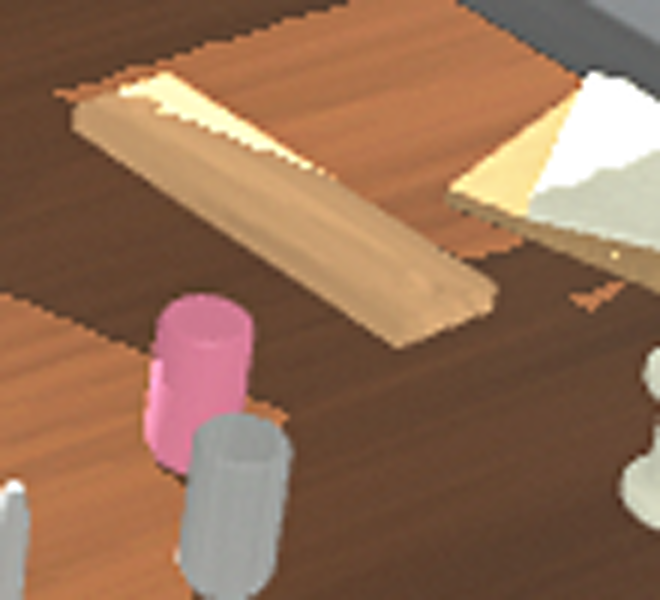

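```bash

python3 -m handwheel '[[[2.5,-1,30,0,0,0],[2.4,-1.2,30,0,0,0],[0,0,30,0,0,0],[0,0,30,0,0,0],[0,0,15,0,0,0],[0,0,30,0,0,0],[0,0,15,0,0,0],[0,0,0,0,0,0]]]' >/dev/null
python3 go.py 474 368.8 2 182.25
python3 -m handwheel '[[[0,0,0,0,0,0],[0,0,0,0,0,0],[0,0,0,0,0,0]]]' >/dev/null
python3 go.py 474 368.8 2 182.25

```

```text
t 25.9 pos [473.5 368.4   9.5] yaw -178.09 tiltz [-0.0026 -0.0018] F [1.1 0.5 0.2] M [ 0.06 -0.13 -0.01] w 0.747 q6 -58
toolshift now [-0.6  0.4  7.5]
rz needed -0.34 (alt 179.66)
toolshift after turn [-0.6  0.4  7.5]
t 26.2 pos [474.7 369.3  12.3] yaw -178.04 tiltz [0.0015 0.0011] F [-0.6  0.5 -0.1] M [ 0.12 -0.14  0.01] w 0.745 q6 -58
toolshift now [ 0.7 -0.5 10.3]
rz needed -0.29 (alt 179.71)
toolshift after turn [ 0.7 -0.5 10.3]
```

```bash

python3 -m handwheel '[[[0.4,-0.3,4,0,0,-0.2],[0,0,4,0,0,0],[0,0,1.5,0,0,0],[0,0,0,0,0,0],[0,0,0,0,0,0],[0,0,0,0,0,0]]]' >/dev/null
python3 go.py 474 368.8 2 182.25

```

```text
t 26.8 pos [473.9 368.7   1.6] yaw -177.83 tiltz [0.0001 0.0001] F [-0.  -0.4  0.3] M [ 0.13 -0.1   0.01] w 0.750 q6 -58
toolshift now [-0.1  0.1 -0.4]
rz needed -0.08 (alt 179.92)
toolshift after turn [-0.1  0.1 -0.4]
```

```bash

python3 -m handwheel '[[[0,0,0,0,0,0],[0,0,0,0,0,0],[0,0,0,0,0,0],[0,0,0,0,0,0],[0,0,0,0,0,0],[0,0,0,0,0,0],[0,0,0,0,0,0],[0,0,0,0,0,0]]]' 200 40 >/dev/null; python3 go.py
python3 -m handwheel '[[[0,0,-10,0,0,0],[0,0,-20,0,0,0],[0,0,-35,0,0,0],[0,0,-40,0,0,0],[0,0,-30,0,0,0],[0,0,0,0,0,7.8],[0,0,0,0,0,7.8],[0,0,0,0,0,7.8]]]'  >/dev/null
python3 -m handwheel '[[[0,0,0,0,0,7.75],[0,0,0,0,0,7.75],[0,0,0,0,0,7.75],[0,0,0,0,0,7.75],[0,0,0,0,0,7.75],[0,0,0,0,0,7.75],[0,0,0,0,0,7.75],[0,0,0,0,0,7.75]]]'  >/dev/null
python3 -m handwheel '[[[0,0,0,0,0,7.75],[0,0,0,0,0,0],[0,0,0,0,0,0]]]'  >/dev/null; python3 go.py 668.7 2.2 130 89.1
```

```text
t 27.6 pos [473.9 368.6   1.6] yaw -177.84 tiltz [0.0001 0.0001] F [-0.2 -0.4  0.1] M [-0.02 -0.07  0.  ] w 0.524 q6 -58
t 29.5 pos [473.8 368.6 136.9] yaw 89.25 tiltz [0.0002 0.0002] F [-0.2 -0.5 -0.3] M [-0.04 -0.12 -0.04] w 0.530 q6 35
toolshift now [-363.8  199.7    6.9]
rz needed 0.15 (alt -179.85)
toolshift after turn [-363.3  200.6    6.9]
```

```bash

python3 -m handwheel '[[[-36.3,20.1,0,0,0,0.1],[-36.3,20.1,0,0,0,0],[-36.3,20.1,0,0,0,0],[-36.3,20.1,0,0,0,0],[-36.3,20.1,0,0,0,0],[-36.3,20.1,0,0,0,0],[-36.3,20.1,0,0,0,0],[-36.3,20.1,0,0,0,0]]]'  >/dev/null
python3 -m handwheel '[[[-36.3,20.1,0,0,0,0],[-36.3,20.1,0,0,0,0],[0,0,0,0,0,0],[0,0,0,0,0,0],[0,0,0,0,0,0],[0,0,0,0,0,0]]]'  >/dev/null; python3 go.py 668.7 2.2 130 89.1
python3 - <<'E'
from h import *
S=arm.capture("scene");crop(S,290,220,170,160,4.5,"pics/s13.png")
T=arm.capture("top");crop(T,270,120,120,80,6,"pics/t13.png")
E
```

```text
t 30.9 pos [667.7   3.1 136.8] yaw 89.05 tiltz [0.0001 0.0001] F [ 0.9 -0.1 -1.5] M [-0.09 -0.04 -0.  ] w 0.531 q6 -2
toolshift now [-0.9  1.   6.8]
rz needed -0.05 (alt 179.95)
toolshift after turn [-0.9  1.   6.8]
```

View pics/s13.png

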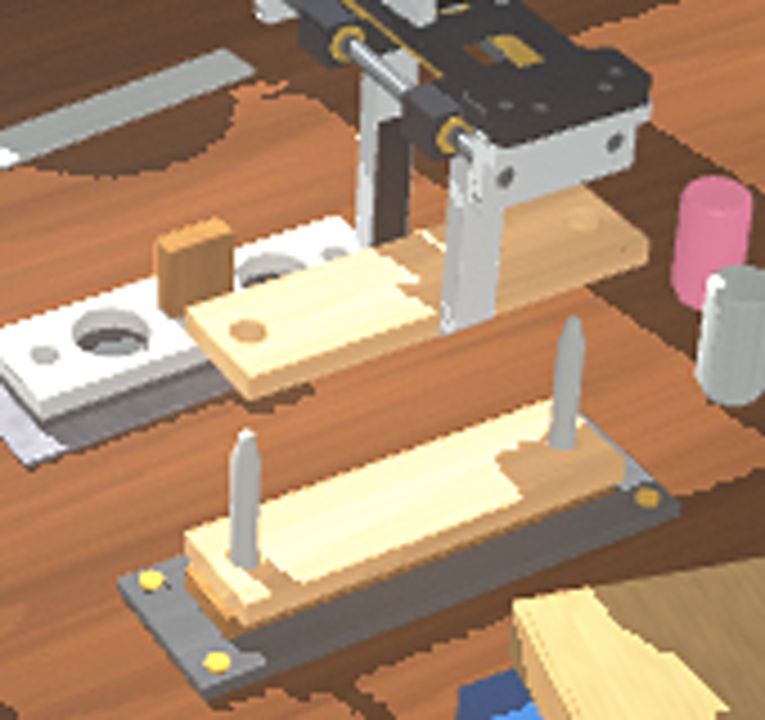

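View pics/t13.png

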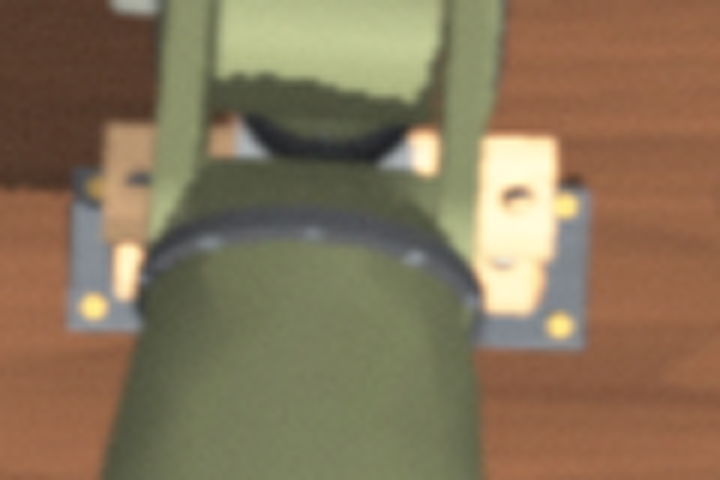

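```bash

python3 -m handwheel '[[[-0.6,1,0,0,0,0],[0,0,15,0,0,0],[0,0,15,0,0,0],[0,0,8,0,0,0],[0,0,0,0,0,0],[0,0,0,0,0,0],[0,0,0,0,0,0]]]'  >/dev/null; python3 go.py 668.7 2.5 90 89.1

```

```text
t 31.7 pos [669.3   1.3  99.1] yaw 88.91 tiltz [ 0.0009 -0.    ] F [-0.6  0.3 -0.6] M [-0.03 -0.07  0.03] w 0.527 q6 -2
toolshift now [ 1.2 -0.6  9.1]
rz needed -0.19 (alt 179.81)
toolshift after turn [ 1.2 -0.6  9.1]
```

```bash

python3 -m handwheel '[[[0,0,0,0,0,0],[0,0,0,0,0,0],[0,0,0,0,0,0]]]'  >/dev/null; python3 go.py 668.7 2.3 90 89.1

```

```text
t 32.0 pos [669.    1.3  98.8] yaw 88.92 tiltz [0.0003 0.    ] F [ 0.2 -0.3 -0.6] M [-0.07 -0.09 -0.02] w 0.528 q6 -2
toolshift now [ 1.  -0.3  8.8]
rz needed -0.18 (alt 179.82)
toolshift after turn [ 1.  -0.3  8.8]
```

```bash

python3 -m handwheel '[[[0.8,-0.3,2,0,0,-0.15],[0,0,3,0,0,0],[0,0,3,0,0,0],[0,0,3,0,0,0],[0,0,0,0,0,0],[0,0,0,0,0,0],[0,0,0,0,0,0]]]'  >/dev/null; python3 go.py 668.7 2.1 80 89.1

```

```text
t 32.7 pos [668.7   2.1  87.7] yaw 89.06 tiltz [0.0002 0.    ] F [ 0.3 -0.2 -0.9] M [-0.   -0.09 -0.  ] w 0.524 q6 -2
toolshift now [ 0.  -0.1  7.7]
rz needed -0.04 (alt 179.96)
toolshift after turn [ 0.  -0.1  7.7]
```

```bash

python3 -m handwheel '[[[0,0,3,0,0,0],[0,0,3,0,0,0],[0,0,3,0,0,0],[0,0,0,0,0,0],[0,0,0,0,0,0]]]'  >/dev/null; python3 go.py 668.7 2.1 80 89.1
python3 -m handwheel '[[[0,0,5,0,0,0],[0,0,5,0,0,0],[0,0,5,0,0,0],[0,0,5,0,0,0],[0,0,0,0,0,0],[0,0,0,0,0,0]]]'  >/dev/null; python3 go.py 668.7 2.1 33.6 89.1

```

```text
t 33.2 pos [668.6   2.1  78.4] yaw 89.07 tiltz [-0.0002  0.    ] F [-0.4  0.4 -0.4] M [ 0.   -0.05 -0.06] w 0.523 q6 -2
toolshift now [-0.   0.1 -1.6]
rz needed -0.03 (alt 179.97)
toolshift after turn [-0.   0.1 -1.6]
t 33.8 pos [668.6   2.1  58.4] yaw 89.06 tiltz [-0.0002  0.0001] F [-0.8  0.3 -1. ] M [-0.01 -0.07  0.01] w 0.525 q6 -2
toolshift now [-0.   0.1 24.8]
rz needed -0.04 (alt 179.96)
toolshift after turn [-0.   0.1 24.8]
```

```bash

python3 -m handwheel '[[[0,0,8,0,0,0],[0,0,8,0,0,0],[0,0,5,0,0,0],[0,0,2,0,0,0],[0,0,1.3,0,0,0],[0,0,0.8,0,0,0],[0,0,0,0,0,0],[0,0,0,0,0,0]]]'  >/dev/null; python3 go.py 668.7 2.1 33.6 89.1

```

```text
t 34.6 pos [668.8   2.1  33.7] yaw 89.06 tiltz [ 0.0004 -0.    ] F [-0.5 -0.1 -0.6] M [-0.06 -0.04 -0.04] w 0.528 q6 -2
toolshift now [ 0.  -0.1  0.1]
rz needed -0.04 (alt 179.96)
toolshift after turn [ 0.  -0.1  0.1]
```

```bash

python3 -m handwheel '[[[0,0,0,0,0,0],[0,0,0,0,0,0],[0,0,0,0,0,0],[0,0,0,0,0,0],[0,0,-10,0,0,0],[0,0,-30,0,0,0],[0,0,-40,0,0,0],[0,0,-40,0,0,0]]]' 65 >/dev/null
python3 -m handwheel '[[[0,0,-15,0,0,-0.65],[0,-36,0,0,0,-0.65],[0,-36,0,0,0,0],[0,-36,0,0,0,0],[0,-36,0,0,0,0],[0,-32,0,0,0,0],[0,0,0,0,0,0],[0,0,0,0,0,0]]]' >/dev/null
python3 go.py 492.7 2.4 24 90.4
python3 - <<'E'
from h import *
S=arm.capture("scene");cv2.imwrite("pics/s14.png",S[:,:,::-1]);crop(S,250,180,200,200,3,"pics/s14c.png")
E
```

```text
t 36.2 pos [492.9   1.4 169. ] yaw 90.37 tiltz [ 0.0011 -0.0001] F [-0.4 -0.   0.7] M [ 0.01 -0.08  0.01] w 0.747 q6 -4
toolshift now [  1.   -0.3 145. ]
rz needed -0.03 (alt 179.97)
toolshift after turn [  1.   -0.2 145. ]
```

View pics/s14c.png

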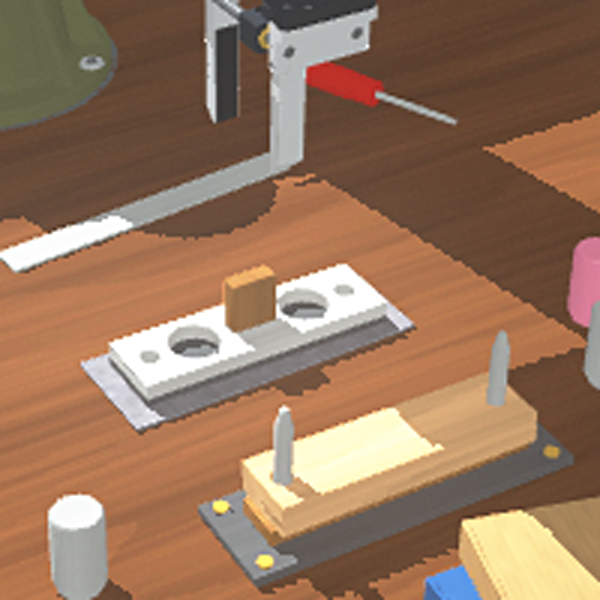

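View pics/s14.png

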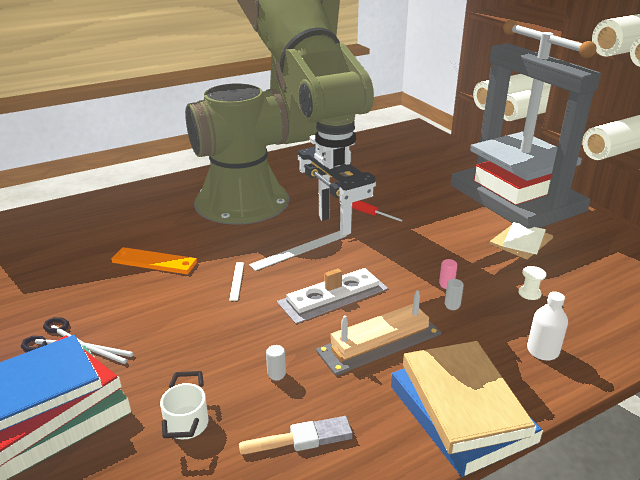

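```bash

python3 -m handwheel '[[[0.9,-0.2,35,0,0,0],[0,0,35,0,0,0],[0,0,35,0,0,0],[0,0,25,0,0,0],[0,0,12,0,0,0],[0,0,3,0,0,0],[0,0,0,0,0,0],[0,0,0,0,0,0]]]' >/dev/null
python3 go.py 492.7 2.4 24.4 90.4
```

```text
t 37.0 pos [493.3   2.2  24.6] yaw 90.37 tiltz [ 0.0019 -0.0001] F [-0.1 -0.4 -0.7] M [-0.02 -0.04 -0.11] w 0.744 q6 -4
toolshift now [ 0.2 -0.6  0.2]
rz needed -0.03 (alt 179.97)
toolshift after turn [ 0.2 -0.6  0.2]
```

```bash

python3 -m handwheel '[[[0,0,0,0,0,0],[0,0,0,0,0,0],[0,0,0,0,0,0],[0,0,0,0,0,0],[0,0,0,0,0,0],[0,0,0,0,0,0],[0,0,0,0,0,0],[0,0,0,0,0,0]]]' 255 60 >/dev/null; python3 go.py
python3 -m handwheel '[[[0,0,0,0,0,0],[0,0,0,0,0,0],[0,0,0,0,0,0]]]' >/dev/null; python3 go.py
python3 -m handwheel '[[[0,0,-5,0,0,0],[0,0,-15,0,0,0],[0,0,-25,0,0,0],[0,0,-30,0,0,0],[0,0,-30,0,0,0],[0,0,-10,0,0,0],[0,0,0,0,0,0],[0,0,0,0,0,0]]]' >/dev/null; python3 go.py 668.7 2.5 139 89.1
```

```text
t 37.9 pos [492.5   2.3  23.4] yaw 90.36 tiltz [-0.  0.] F [ 0.1 -0.9 -0.6] M [-0.03 -0.09 -0.06] w 0.167 q6 -4
t 38.1 pos [492.5   2.3  23.5] yaw 90.36 tiltz [0.0001 0.    ] F [-0.3  0.1  0.8] M [ 0.   -0.16  0.05] w 0.167 q6 -4
t 39.0 pos [491.8   2.3 137. ] yaw 90.36 tiltz [-0.002   0.0002] F [-0.6  0.  -4.7] M [-0.01 -0.05  0.06] w 0.165 q6 -4
toolshift now [ -1.  176.9  -2.3]
rz needed 1.26 (alt -178.74)
toolshift after turn [  2.9 176.9  -2. ]
```

```bash

python3 -m handwheel '[[[0,0,0,0,0,1.26],[2.6,20,0,0,0,0],[0,36,0,0,0,0],[0,40,0,0,0,0],[0,40,0,0,0,0],[0,30,0,0,0,0],[0,10,0,0,0,0],[0,0,0,0,0,0]]]' >/dev/null
python3 -m handwheel '[[[0,0,0,0,0,0],[0,0,0,0,0,0],[0,0,0,0,0,0],[0,0,0,0,0,0]]]' >/dev/null; python3 go.py 668.7 2.5 120 89.1
python3 - <<'E'
from h import *
S=arm.capture("scene");crop(S,290,200,170,180,4,"pics/s15.png")
T=arm.capture("top");crop(T,270,120,120,80,6,"pics/t15.png")
E
```

```text
t 40.1 pos [668.2   2.2 138.7] yaw 89.10 tiltz [0.0002 0.    ] F [ 0.1  0.1 -5.2] M [-0.05 -0.09  0.03] w 0.165 q6 -2
toolshift now [ 0.3  0.5 18.7]
rz needed 0.00 (alt -180.00)
toolshift after turn [ 0.3  0.5 18.7]
```

View pics/s15.png

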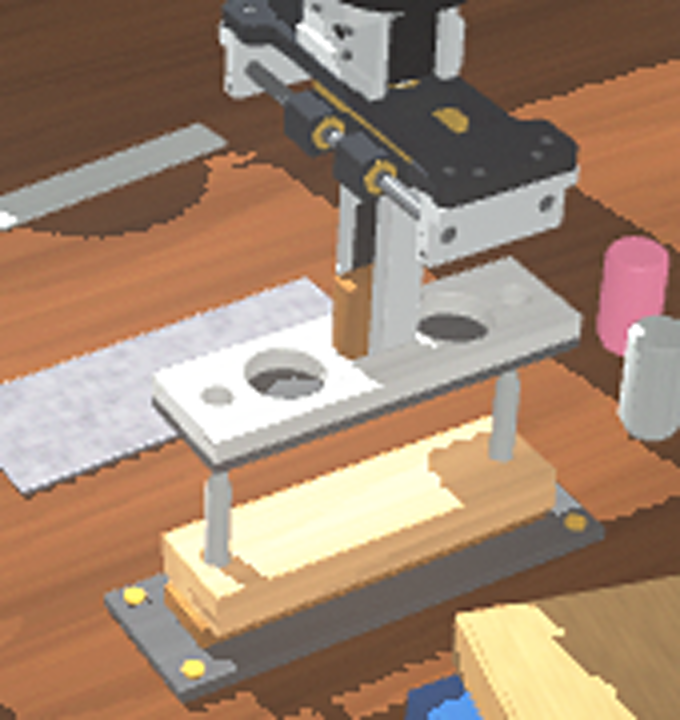

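View pics/t15.png

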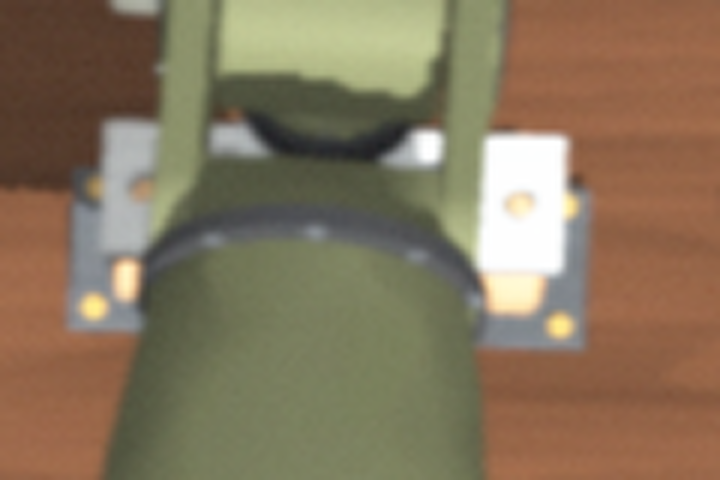

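```bash

python3 -m handwheel '[[[0.1,0.4,8,0,0,0],[0,0,8,0,0,0],[0,0,5,0,0,0],[0,0,0,0,0,0],[0,0,0,0,0,0],[0,0,0,0,0,0]]]' >/dev/null; python3 go.py 668.7 2.4 104 89.1
python3 -m handwheel '[[[0,0,3,0,0,0],[0,0,3,0,0,0],[0,0,3,0,0,0],[0,0,0,0,0,0],[0,0,0,0,0,0]]]' >/dev/null; python3 go.py 668.7 2.4 104 89.1
python3 -m handwheel '[[[0,0,3,0,0,0],[0,0,3,0,0,0],[0,0,3,0,0,0],[0,0,0,0,0,0],[0,0,0,0,0,0]]]' >/dev/null; python3 go.py 668.7 2.4 64.5 89.1

```

```text
t 40.9 pos [669.    2.2 117.7] yaw 89.11 tiltz [ 0.0005 -0.    ] F [-0.8  0.5 -5.1] M [-0.03 -0.15 -0.01] w 0.166 q6 -2
toolshift now [ 0.1 -0.4 13.7]
rz needed 0.01 (alt -179.99)
toolshift after turn [ 0.1 -0.4 13.7]
t 41.4 pos [668.9   2.3 108.4] yaw 89.10 tiltz [-0.0001  0.0001] F [-0.8  0.  -4.4] M [-0.03 -0.04  0.02] w 0.170 q6 -2
toolshift now [ 0.1 -0.2  4.4]
rz needed 0.00 (alt -180.00)
toolshift after turn [ 0.1 -0.2  4.4]
t 41.9 pos [668.9   2.2  99.4] yaw 89.11 tiltz [-0.0002  0.    ] F [-0.4 -0.3 -5.4] M [-0.1  -0.07 -0.06] w 0.164 q6 -2
toolshift now [ 0.2 -0.2 34.9]
rz needed 0.01 (alt -179.99)
toolshift after turn [ 0.2 -0.2 34.9]
```

```bash

python3 -m handwheel '[[[0,-0.1,8,0,0,0],[0,0,10,0,0,0],[0,0,8,0,0,0],[0,0,4,0,0,0],[0,0,2,0,0,0],[0,0,0,0,0,0],[0,0,0,0,0,0]]]' >/dev/null; python3 go.py 668.7 2.4 64.5 89.1
python3 -m handwheel '[[[0,0,1,0,0,0],[0,0,1,0,0,0],[0,0,1,0,0,0],[0,0,0,0,0,0],[0,0,0,0,0,0]]]' >/dev/null; python3 go.py 668.7 2.4 64.5 89.1

```

```text
t 42.5 pos [669.    2.2  67.8] yaw 89.11 tiltz [ 0.0005 -0.    ] F [-0.  -0.5 -4.8] M [ 0.01 -0.07  0.02] w 0.166 q6 -2
toolshift now [ 0.2 -0.3  3.3]
rz needed 0.01 (alt -179.99)
toolshift after turn [ 0.2 -0.3  3.3]
t 43.0 pos [668.8   2.2  64.5] yaw 89.10 tiltz [0.0002 0.    ] F [ 1.3 -0.6 -4.3] M [-0.02 -0.05  0.01] w 0.168 q6 -2
toolshift now [ 0.2 -0.1  0. ]
rz needed 0.00 (alt -180.00)
toolshift after turn [ 0.2 -0.1  0. ]
```

Slightly lower until contact, then release and head for the weight near (650,-207).

```bash

python3 -m handwheel '[[[0,0,0.5,0,0,0],[0,0,0.3,0,0,0],[0,0,0,0,0,0]]]' >/dev/null; python3 go.py
python3 -m handwheel '[[[0,0,0,0,0,0],[0,0,0,0,0,0],[0,0,0,0,0,0],[0,0,0,0,0,0],[0,0,0,0,0,0],[0,0,0,0,0,0],[0,0,0,0,0,0]]]' 65 40 >/dev/null; python3 go.py
python3 -m handwheel '[[[0,0,-10,0,0,0],[0,0,-30,0,0,0],[0,0,-40,0,0,0],[0,0,-40,0,0,0],[0,0,-10,0,0,0],[-20,0,0,0,0,0],[-40,0,0,0,0,0],[-40,-2,0,0,0,0]]]' >/dev/null
python3 -m handwheel '[[[-40,-2,0,0,0,0],[-40,-2,0,0,0,0],[0,0,0,0,0,0],[0,0,0,0,0,0],[0,0,0,0,0,0]]]' >/dev/null; python3 go.py 650 -207.5 20 89.1
python3 - <<'E'
from h import *
S=arm.capture("scene");cv2.imwrite("pics/s16.png",S[:,:,::-1])
T=arm.capture("top");cv2.imwrite("pics/t16.png",T[:,:,::-1]);crop(T,220,130,160,80,5,"pics/t16c.png")
crop(S,310,260,140,110,5,"pics/s16c.png")
crop(S,235,320,100,80,8,"pics/s16d.png")
E
```

```text
t 43.4 pos [668.9   2.2  64.5] yaw 89.10 tiltz [ 0.0004 -0.    ] F [-5.   0.7  5.1] M [-0.05  0.89 -0.01] w 0.166 q6 -2
t 44.0 pos [668.8   2.2  63.6] yaw 89.11 tiltz [-0.  0.] F [0.7 1.  0.9] M [-0.   -0.06  0.05] w 0.720 q6 -2
t 45.4 pos [ 659.7 -177.1  192.8] yaw 89.13 tiltz [-0.0012  0.0006] F [-0.4 -0.  -0.4] M [-0.07 -0.05  0.02] w 0.743 q6 -17
toolshift now [-30.6  -9.1 172.8]
rz needed 0.03 (alt -179.97)
toolshift after turn [-30.5  -9.3 172.8]
```

View pics/s16.png

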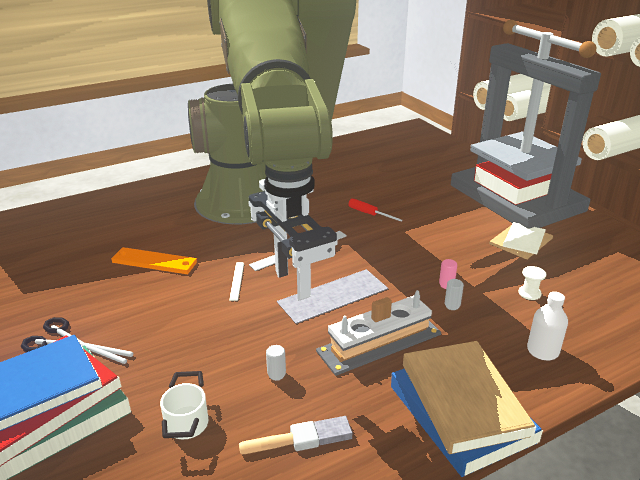

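View pics/t16c.png

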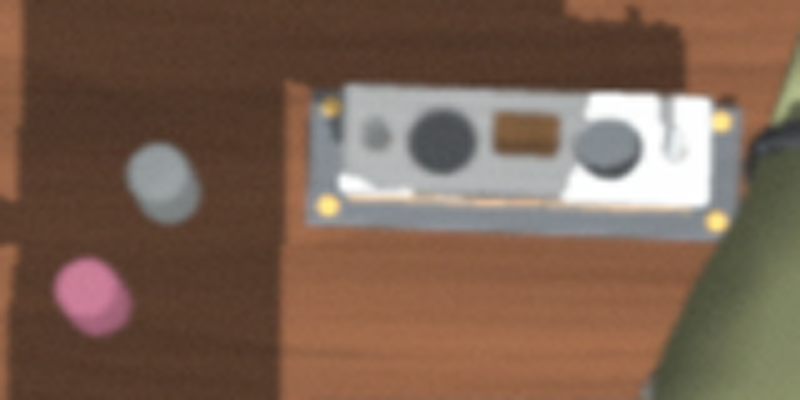

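View pics/s16c.png

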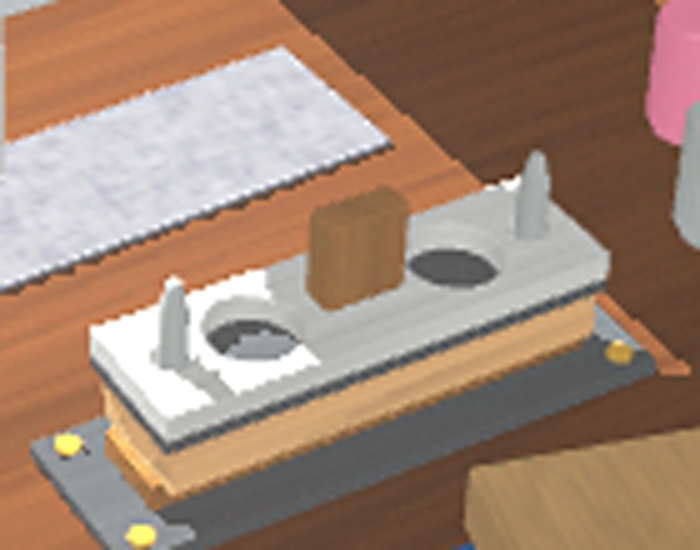

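View pics/s16d.png

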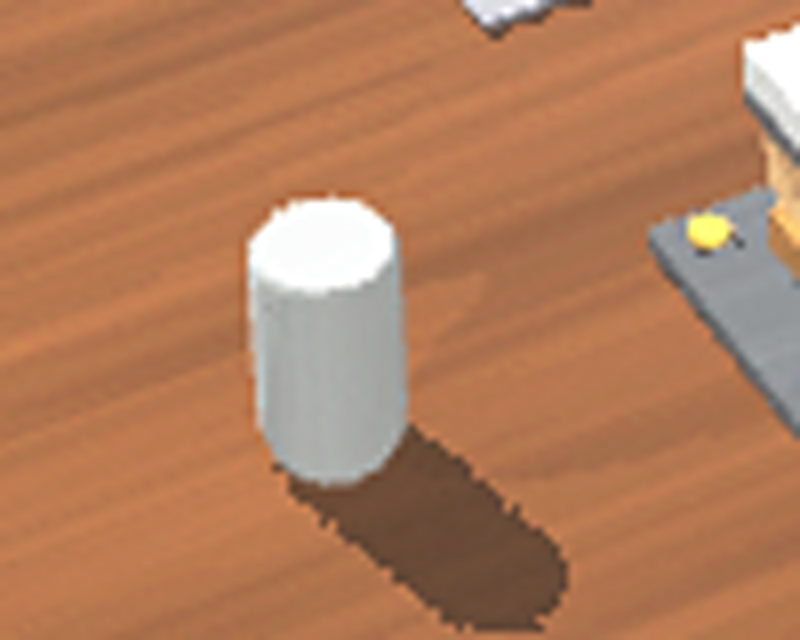

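```bash
cat > m3.py <<'E'
from m2 import *
print('----')
print("w2 S",P("scene",322,246,235,320,8,60), "w1 T top",P("top",159,172,220,130,5,60),"base",P("top",168,194,220,130,5,0))
print("pockets T",P("top",442,141,220,130,5,62),P("top",608,148,220,130,5,62),"block top",P("top",527,133,220,130,5,102))
a=[P("top",x,y,220,130,5,62) for x,y in((344,84),(713,95),(709,208),(341,195))];print(np.mean(a,0))
E
python3 m3.py | sed '1,/----/d'
python3 -m handwheel '[[[-30.3,-9,30,0,0,0],[0,0,30,0,0,0],[0,0,30,0,0,0],[0,0,0,0,0,0],[0,0,0,0,0,0],[0,0,0,0,0,0]]]' >/dev/null; python3 go.py 650 -207.5 22 89.1
python3 - <<'E'
from h import *
S=arm.capture("scene");crop(S,225,220,110,180,4,"pics/s17.png")
E
```

```text
w2 S [ 649.8 -211.    60. ] w1 T top [648.9 199.9  60. ] base [649.4 201.9   0. ]
pockets T [669.   48.3  62. ] [667.3 -41.   62. ] block top [665.3   2.8 102. ]
[667.7   2.7  62. ]
t 46.0 pos [ 651.5 -207.6  105.9] yaw 89.15 tiltz [ 0.0027 -0.001 ] F [ 0.4 -0.1  0.6] M [-0.01 -0.06  0.01] w 0.747 q6 -20
toolshift now [ 0.1 -1.7 83.9]
rz needed 0.05 (alt -179.95)
toolshift after turn [ 0.  -1.5 83.9]
```

View pics/s17.png

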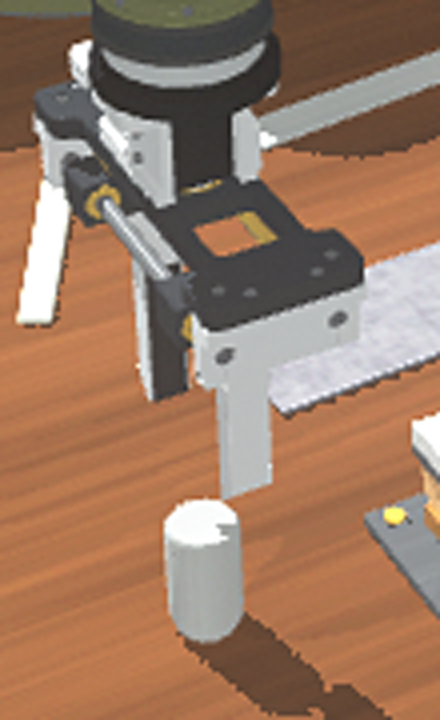

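```bash

python3 -m handwheel '[[[0,-0.8,25,0,0,0],[0,0,25,0,0,0],[0,0,20,0,0,0],[0,0,10,0,0,0],[0,0,0,0,0,0],[0,0,0,0,0,0],[0,0,0,0,0,0]]]' >/dev/null; python3 go.py 650 -207.7 24 89.1
python3 -m handwheel '[[[0,0,0,0,0,0],[0,0,0,0,0,0],[0,0,0,0,0,0],[0,0,0,0,0,0],[0,0,0,0,0,0],[0,0,0,0,0,0],[0,0,0,0,0,0],[0,0,0,0,0,0]]]' 255 50 >/dev/null; python3 go.py

```

```text
t 46.8 pos [ 650.4 -208.    25.3] yaw 89.11 tiltz [ 0.0021 -0.0008] F [-0.4  0.2 -0.3] M [-0.04 -0.02  0.03] w 0.742 q6 -20
toolshift now [ 0.3 -0.4  1.3]
rz needed 0.01 (alt -179.99)
toolshift after turn [ 0.3 -0.4  1.3]
t 47.6 pos [ 649.8 -207.8   23.7] yaw 89.11 tiltz [ 0.0001 -0.    ] F [ 1.3 -0.8  0.2] M [-0.03 -0.13  0.01] w 0.352 q6 -20
```

```bash

python3 -m handwheel '[[[0,0,-8,0,0,0],[0,0,-15,0,0,0],[0,0,-25,0,0,0],[0,0,-30,0,0,0],[0,0,-30,0,0,0],[0,0,-20,0,0,0],[0,0,0,0,0,0],[0,0,0,0,0,0]]]' >/dev/null; python3 go.py 668.1 -42.8 150 89.1

```

```text
t 48.4 pos [ 649.5 -207.7  151.5] yaw 89.10 tiltz [-0.0002  0.0001] F [-0.2  0.  -4.1] M [-0.05 -0.02  0.  ] w 0.355 q6 -20
toolshift now [165.2  16.    1.5]
rz needed 0.00 (alt -180.00)
toolshift after turn [165.2  16.    1.5]
```

```bash

python3 -m handwheel '[[[20,2,0,0,0,0],[40,4,0,0,0,0],[40,4,0,0,0,0],[40,4,0,0,0,0],[25,2,0,0,0,0],[0,0,0,0,0,0],[0,0,0,0,0,0],[0,0,0,0,0,0]]]' >/dev/null
python3 -m handwheel '[[[0,0,10,0,0,0],[0,0,10,0,0,0],[0,0,8,0,0,0],[0,0,0,0,0,0],[0,0,0,0,0,0],[0,0,0,0,0,0]]]' >/dev/null; python3 go.py 668.1 -42.8 110 89.1
python3 - <<'E'
from h import *
S=arm.capture("scene");crop(S,300,220,150,150,5,"pics/s18.png")
E
```

```text
t 49.8 pos [668.5 -43.1 124.1] yaw 89.10 tiltz [ 0.0007 -0.0001] F [-0.1 -0.1 -3.6] M [ 0.04 -0.06  0.01] w 0.351 q6 -6
toolshift now [ 0.3 -0.4 14.1]
rz needed 0.00 (alt -180.00)
toolshift after turn [ 0.3 -0.4 14.1]
```

View pics/s18.png

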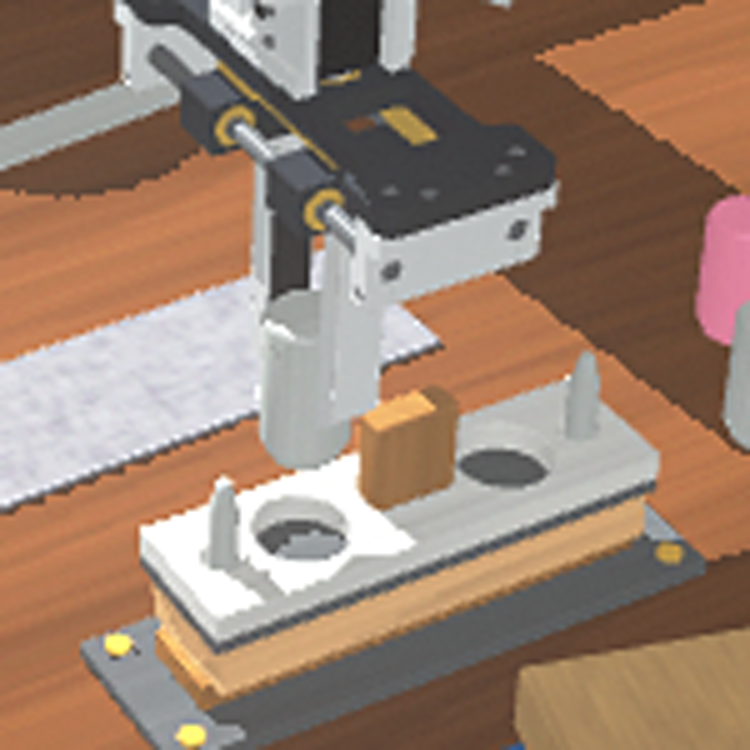

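```bash
python3 - <<'E'
from h import *
f=lambda X:(((proj("scene",np.array(X)/1000)-[300,220])+.5)*5-.5).round(1)
print("foot",f([668.5,-43.1,100.4]),"top",f([668.5,-43.1,160.4]),"pocket rim",f([668.1,-42.8,62]),"per y mm",f([668.1,-41.8,62])-f([668.1,-42.8,62]),"x",f([669.1,-42.8,62])-f([668.1,-42.8,62]))
E
```

```text
foot [309.9 446. ] top [315.7 312.2] pocket rim [306.5 526.8] per y mm [ 2.3 -0.9] x [1.4 1.5]
```

```bash

python3 -m handwheel '[[[-0.2,-0.2,10,0,0,0],[0,0,10,0,0,0],[0,0,8,0,0,0],[0,0,4,0,0,0],[0,0,3,0,0,0],[0,0,0,0,0,0],[0,0,0,0,0,0],[0,0,0,0,0,0]]]' >/dev/null; python3 go.py 668.1 -43.2 74 89.1

```

```text
t 50.6 pos [668.3 -43.3  89.1] yaw 89.10 tiltz [ 0.0006 -0.    ] F [-0.   0.1 -4. ] M [-0.08 -0.07  0.01] w 0.352 q6 -6
toolshift now [ 0.1 -0.2 15.1]
rz needed 0.00 (alt -180.00)
toolshift after turn [ 0.1 -0.2 15.1]
```

```bash

python3 -m handwheel '[[[0,0,3,0,0,0],[0,0,2,0,0,0],[0,0,2,0,0,0],[0,0,0,0,0,0],[0,0,0,0,0,0]]]' >/dev/null; python3 go.py 668.1 -43.2 74 89.1
python3 -m handwheel '[[[0,0,2,0,0,0],[0,0,2,0,0,0],[0,0,2,0,0,0],[0,0,0,0,0,0],[0,0,0,0,0,0]]]' >/dev/null; python3 go.py 668.1 -43.2 74 89.1

```

```text
t 51.1 pos [668.1 -43.3  81.6] yaw 89.11 tiltz [-0.  0.] F [ 0.4 -0.5 -4.3] M [ 0.01 -0.12 -0.01] w 0.351 q6 -6
toolshift now [0.1 0.  7.6]
rz needed 0.01 (alt -179.99)
toolshift after turn [0.1 0.  7.6]
t 51.6 pos [668.1 -43.2  75.6] yaw 89.10 tiltz [-0.0001  0.0001] F [-0.3  0.4 -3.5] M [ 0.03 -0.04 -0.04] w 0.353 q6 -6
toolshift now [0.  0.  1.6]
rz needed 0.00 (alt -180.00)
toolshift after turn [0.  0.  1.6]
```

```bash

python3 -m handwheel '[[[0,0,0.8,0,0,0],[0,0,0.7,0,0,0],[0,0,0.5,0,0,0],[0,0,0,0,0,0],[0,0,0,0,0,0]]]' >/dev/null; python3 go.py 668.1 -43.2 74 89.1

```

```text
t 52.1 pos [668.1 -43.2  73.7] yaw 89.11 tiltz [0. 0.] F [-0.5  0.5 -2.8] M [-0.03 -0.06  0.03] w 0.354 q6 -6
toolshift now [ 0.   0.  -0.3]
rz needed 0.01 (alt -179.99)
toolshift after turn [ 0.   0.  -0.3]
```

```bash

python3 -m handwheel '[[[0,0,0.4,0,0,0],[0,0,0,0,0,0],[0,0,0,0,0,0]]]' >/dev/null; python3 go.py
python3 -m handwheel '[[[0,0,0,0,0,0],[0,0,0,0,0,0],[0,0,0,0,0,0],[0,0,0,0,0,0],[0,0,0,0,0,0],[0,0,0,0,0,0]]]' 65 >/dev/null; python3 go.py
python3 -m handwheel '[[[0,0,-10,0,0,0],[0,0,-30,0,0,0],[0,0,-40,0,0,0],[0,0,-20,0,0,0],[20,0,0,0,0,0],[40,-2,0,0,0,0],[40,-4,0,0,0,0],[40,-4,0,0,0,0]]]' >/dev/null
python3 -m handwheel '[[[40,-4,0,0,0,0],[40,-5,0,0,0,0],[22,-4,0,0,0,0],[0,0,0,0,0,0],[0,0,0,0,0,0],[0,0,0,0,0,0]]]' >/dev/null
python3 go.py 648.9 200 24 89.1
python3 - <<'E'
from h import *
S=arm.capture("scene");cv2.imwrite("pics/s19.png",S[:,:,::-1]);crop(S,310,160,170,210,3.5,"pics/s19c.png")
E
```

```text
t 52.5 pos [668.1 -43.3  73.7] yaw 89.10 tiltz [ 0.0003 -0.0001] F [-2.5  0.7  3.7] M [0.02 0.53 0.  ] w 0.353 q6 -6
t 53.0 pos [668.1 -43.3  73.3] yaw 89.10 tiltz [ 0.0001 -0.    ] F [-0.  -0.2 -0.1] M [-0.03 -0.01 -0.01] w 0.743 q6 -6
t 54.5 pos [648.9 198.2 172.9] yaw 89.05 tiltz [-0.0006 -0.0003] F [0.4 0.4 0.1] M [-0.09 -0.11 -0.04] w 0.747 q6 15
toolshift now [1.800e+00 1.000e-01 1.489e+02]
rz needed -0.05 (alt 179.95)
toolshift after turn [  1.8   0.  148.9]
```

View pics/s19c.png

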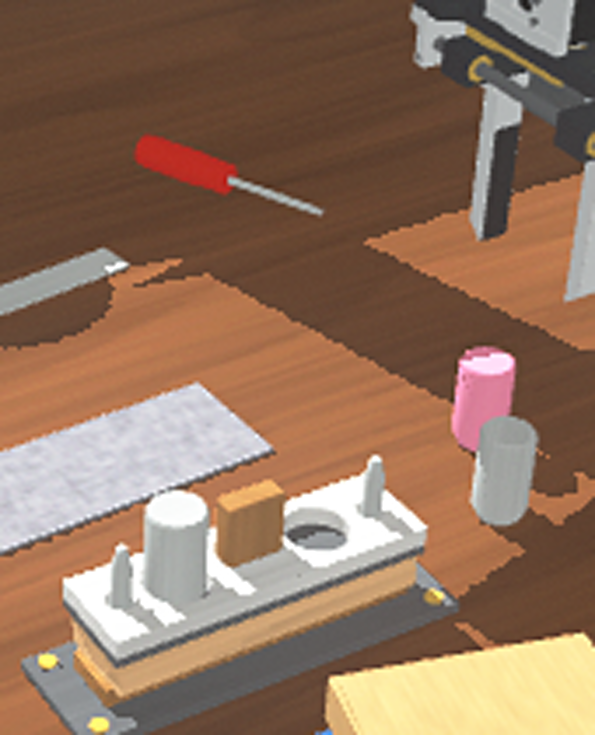

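```bash

python3 -m handwheel '[[[1.4,0,30,0,0,0],[0,0,30,0,0,0],[0,0,15,0,0,0],[0,0,0,0,0,0],[0,0,0,0,0,0],[0,0,0,0,0,0]]]' >/dev/null
python3 go.py 648.9 200 24 89.1
python3 - <<'E'
from h import *
S=arm.capture("scene");crop(S,400,190,120,140,5,"pics/s20.png")
E
```

```text
t 55.1 pos [649.7 200.4 100.1] yaw 89.09 tiltz [0.0024 0.0006] F [ 0.4 -0.1 -0.3] M [ 0.   -0.08  0.02] w 0.744 q6 15
toolshift now [-0.5 -0.9 76.1]
rz needed -0.01 (alt 179.99)
toolshift after turn [-0.4 -0.8 76.1]
```

View pics/s20.png

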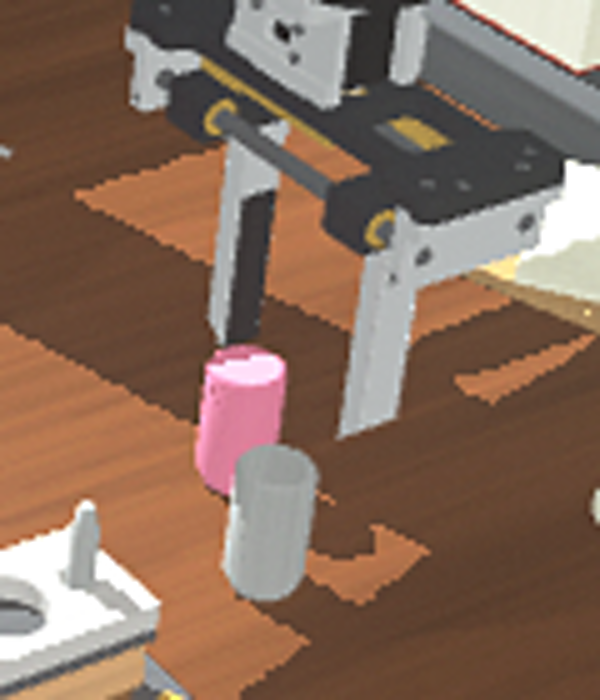

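```bash
python3 - <<'E' | tail -1
from m2 import *
print("pink",P("top",88,290,220,130,5,60),P("top",98,308,220,130,5,3))
E
```

```text
pink [584.  235.7  60. ] [583.8 238.2   3. ]
```

```bash

python3 -m handwheel '[[[-0.2,-0.5,25,0,0,0],[0,0,25,0,0,0],[0,0,18,0,0,0],[0,0,7,0,0,0],[0,0,0,0,0,0],[0,0,0,0,0,0],[0,0,0,0,0,0]]]' >/dev/null; python3 go.py 648.9 200 24 89.1
python3 -m handwheel '[[[0,0,0,0,0,0],[0,0,0,0,0,0],[0,0,0,0,0,0],[0,0,0,0,0,0],[0,0,0,0,0,0],[0,0,0,0,0,0],[0,0,0,0,0,0],[0,0,0,0,0,0]]]' 255 50 >/dev/null; python3 go.py
python3 -m handwheel '[[[0,0,-8,0,0,0],[0,0,-15,0,0,0],[0,0,-25,0,0,0],[0,0,-30,0,0,0],[0,0,-30,0,0,0],[0,0,-20,0,0,0],[0,0,0,0,0,0],[0,0,0,0,0,0]]]' >/dev/null; python3 go.py 669.5 47 150 89.1

```

```text
t 55.9 pos [649.  200.4  24.7] yaw 89.11 tiltz [0.002  0.0005] F [-0.  -0.3  0.7] M [-0.09 -0.11 -0.02] w 0.746 q6 15
toolshift now [-0.4 -0.1  0.7]
rz needed 0.01 (alt -179.99)
toolshift after turn [-0.4 -0.1  0.7]
t 56.6 pos [648.3 200.3  23.3] yaw 89.11 tiltz [-0.0001 -0.    ] F [-0.9 -0.5  0.2] M [-0.05  0.04 -0.05] w 0.352 q6 15
t 57.5 pos [648.2 200.2 151.1] yaw 89.11 tiltz [-0.0001 -0.    ] F [ 0.2 -0.  -4.3] M [-0.02 -0.09 -0.  ] w 0.353 q6 15
toolshift now [-152.9   23.7    1.1]
rz needed 0.01 (alt -179.99)
toolshift after turn [-152.9   23.7    1.1]
```

```bash

python3 -m handwheel '[[[-18,3,0,0,0,0],[-36,5.5,0,0,0,0],[-40,6,0,0,0,0],[-36,5.5,0,0,0,0],[-22.5,3.5,0,0,0,0],[0,0,0,0,0,0],[0,0,0,0,0,0],[0,0,0,0,0,0]]]' >/dev/null
python3 -m handwheel '[[[0,0,10,0,0,0],[0,0,10,0,0,0],[0,0,8,0,0,0],[0,0,0,0,0,0],[0,0,0,0,0,0],[0,0,0,0,0,0]]]' >/dev/null; python3 go.py 669.5 47 110 89.1
python3 - <<'E'
from h import *
S=arm.capture("scene");crop(S,300,210,150,150,5,"pics/s21.png")
f=lambda X:(((proj("scene",np.array(X)/1000)-[300,210])+.5)*5-.5).round(1)
p=np.array(arm.read_state()["position"])*1000
print("axis low",f(p-[0,0,13]),"pocket rim",f([669.5,47,62]),f([669.5,47,50]))
E
```

```text
t 58.9 pos [669.7  47.5 123.7] yaw 89.11 tiltz [0.0007 0.    ] F [ 0.1  0.5 -4.3] M [-0.02 -0.07 -0.01] w 0.351 q6 2
toolshift now [-0.5 -0.2 13.7]
rz needed 0.01 (alt -179.99)
toolshift after turn [-0.5 -0.2 13.7]
axis low [516.9 401.5] pocket rim [506.7 504.2] [504.6 528.8]
```

View pics/s21.png

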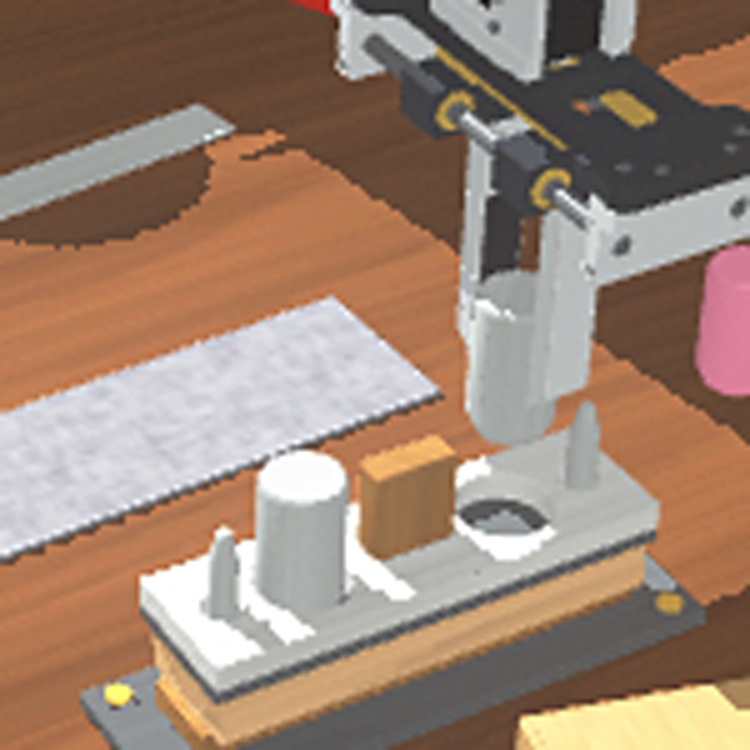

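```bash

python3 -m handwheel '[[[0,-0.1,10,0,0,0],[0,0,10,0,0,0],[0,0,8,0,0,0],[0,0,4,0,0,0],[0,0,3,0,0,0],[0,0,0,0,0,0],[0,0,0,0,0,0],[0,0,0,0,0,0]]]' >/dev/null; python3 go.py 669.5 47.3 73.3 89.1
python3 -m handwheel '[[[0,0,3,0,0,0],[0,0,2,0,0,0],[0,0,2,0,0,0],[0,0,0,0,0,0],[0,0,0,0,0,0]]]' >/dev/null; python3 go.py 669.5 47.3 73.3 89.1
python3 -m handwheel '[[[0,0,2,0,0,0],[0,0,2,0,0,0],[0,0,2,0,0,0],[0,0,0,0,0,0],[0,0,0,0,0,0]]]' >/dev/null; python3 go.py 669.5 47.3 73.3 89.1

```

```text
t 59.7 pos [669.6  47.4  88.7] yaw 89.11 tiltz [0.0007 0.    ] F [ 0.1  0.9 -3.9] M [-0.04 -0.07 -0.01] w 0.347 q6 2
toolshift now [-0.1 -0.1 15.4]
rz needed 0.01 (alt -179.99)
toolshift after turn [-0.1 -0.1 15.4]
t 60.2 pos [669.4  47.4  81.2] yaw 89.11 tiltz [-0. -0.] F [ 0.2  0.2 -4.7] M [-0.07 -0.11  0.04] w 0.350 q6 2
toolshift now [-0.1  0.1  7.9]
rz needed 0.01 (alt -179.99)
toolshift after turn [-0.1  0.1  7.9]
t 60.7 pos [669.4  47.4  75.2] yaw 89.11 tiltz [-0.0001  0.    ] F [-0.1  0.2 -3.8] M [ 0.   -0.03 -0.  ] w 0.353 q6 2
toolshift now [-0.1  0.1  1.9]
rz needed 0.01 (alt -179.99)
toolshift after turn [-0.1  0.1  1.9]
```

```bash

python3 -m handwheel '[[[0,0,0.9,0,0,0],[0,0,0.8,0,0,0],[0,0,0.6,0,0,0],[0,0,0,0,0,0],[0,0,0,0,0,0]]]' >/dev/null; python3 go.py

```

```text
t 61.2 pos [669.4  47.4  73.3] yaw 89.11 tiltz [0.0002 0.    ] F [-2.1 -1.   0.6] M [-0.03  0.38 -0.01] w 0.356 q6 2
```

Contact. Release, rise, and back off.

```bash

python3 -m handwheel '[[[0,0,0,0,0,0],[0,0,0,0,0,0],[0,0,0,0,0,0],[0,0,0,0,0,0],[0,0,0,0,0,0],[0,0,0,0,0,0]]]' 65 >/dev/null; python3 go.py
python3 -m handwheel '[[[0,0,-10,0,0,0],[0,0,-30,0,0,0],[0,0,-40,0,0,0],[0,0,-40,0,0,0],[0,-40,0,0,0,0],[0,-45,0,0,0,0],[0,-45,0,0,0,0],[0,-45,0,0,0,0]]]' >/dev/null
python3 -m handwheel '[[[0,-45,0,0,0,0],[-40,-30,0,0,0,0],[-40,0,0,0,0,0],[-40,0,0,0,0,0],[-40,0,0,0,0,0],[-40,0,0,0,0,0],[-40,0,0,0,0,0],[0,0,0,0,0,0]]]' >/dev/null; python3 go.py
python3 - <<'E'
from h import *
S=arm.capture("scene");cv2.imwrite("pics/s22.png",S[:,:,::-1]);crop(S,300,210,150,160,4,"pics/s22c.png")
T=arm.capture("top");cv2.imwrite("pics/t22.png",T[:,:,::-1])
E
```

```text
t 61.8 pos [669.4  47.4  73. ] yaw 89.10 tiltz [0.0001 0.    ] F [ 0.4 -0.8 -0.5] M [ 0.01 -0.07  0.03] w 0.745 q6 2
t 63.4 pos [ 415.4 -192.   193.6] yaw 88.89 tiltz [ 0.0008 -0.001 ] F [-0.8 -0.3 -0.5] M [ 0.01 -0.08 -0.  ] w 0.746 q6 -28
```

View pics/s22.png

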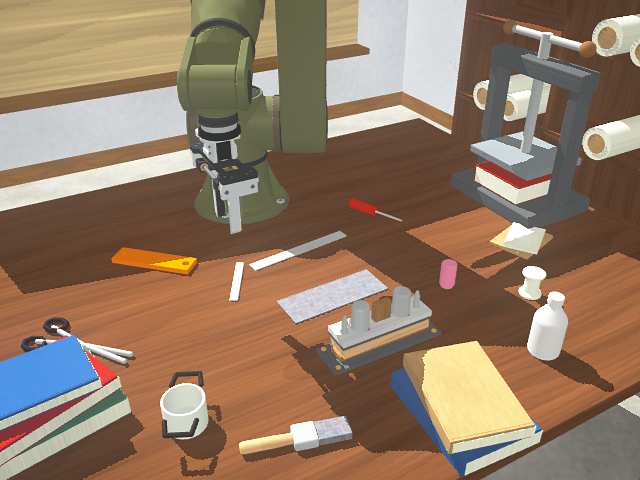

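View pics/s22c.png

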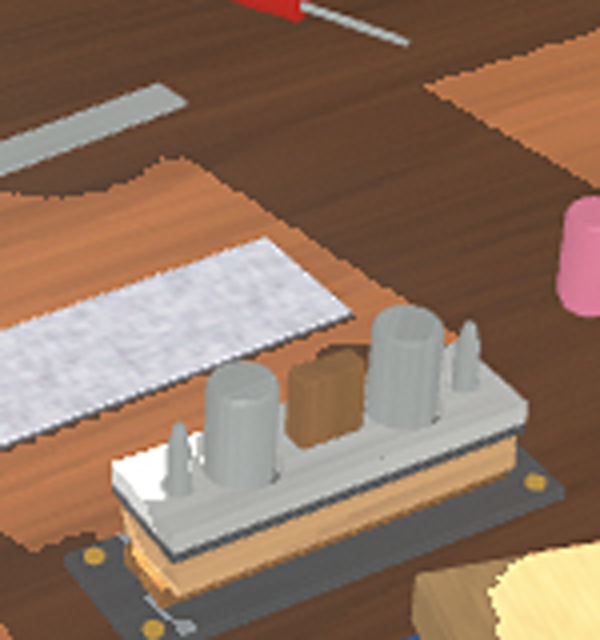

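View pics/t22.png

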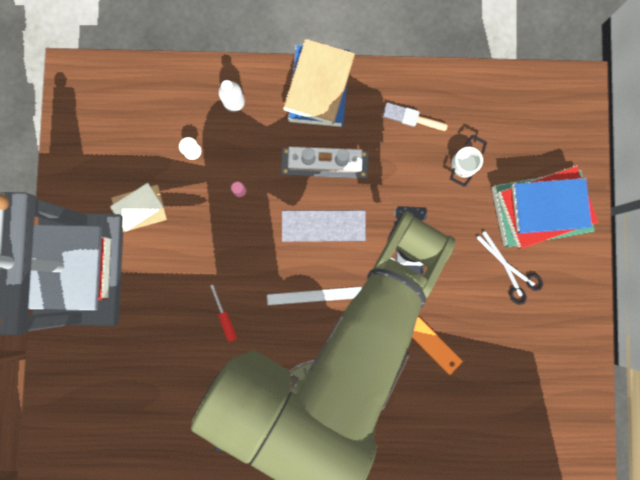

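```bash
python3 -c "
from cell import arm
print(arm.job_done())"
```

```text
the job is handed in; nothing more can be done
None
```

The job is done and handed in after about 64 s of the 210 s allowed.

- **Plate off:** I lifted the pressing plate off the dowels and parked it flat on the grey felt pad.
- **Boards:** I slid both drilled boards onto the dowels. Only two were on the bench, in every view I took. Both went on without any force building up.
- **Plate back and weights:** I put the plate back on top of the pile and stood one steel weight in each pocket.

**Last checks:** The final pictures from both cameras show the two-board pile with the plate level on it. Both weights stand upright in their pockets, seated at the height I worked out. The glue pot and the spool are standing where they started, and the pink and orange look-alikes were left alone. The robot is clear of everything.

**What disagreed:** The two cameras differed by about 3–4 mm sideways, so I went by the top camera and the contact readings. The board detector never picked out the boards, so I located them by their holes and corners in the pictures. I saw no knocked board and no slackened grip.

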